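Riddle the tumbling balls out of the plaster plugs, then tip out the plugs

TASK

Three white plaster plugs have come out of the tumbler in the riddle basket together with five small red ceramic balls. Lift the basket by its grip and shake or rock it over the grey bin until all five balls have dropped through the grid into the bin while all three plugs stay in the basket, then tip the plugs out of the basket's open mouth into the blue tray. Finally stand the empty basket upright in the middle of the black rubber mat again and let go, leaving the jar, tape and beaker where they are.

Things in the scene. Friction and masses are not known exactly. Their poses are not given: they have to be found in the camera images.
- basket_handle (a point): Centre of the grip of the riddle basket (aluminium scoop, 163 x 109 mm, 99 mm high, 0.4 kg loaded). The grip is a flat-sided wooden bar over the basket on two side posts: 20 mm thick (x), 20 mm high, 109 mm long (y). It lies 89 mm above the basket's underside and 39 mm above the plugs' tops. Axes: z up, x from the open mouth to the closed back wall, 80 mm from the grip.
- basket_mouth (a point): Middle of the basket's open mouth (no wall, no sill), at the floor's top, 80 mm from the grip toward -x and 73 mm lower. The plugs stand on the level grid floor between the side walls (46 mm high, 97 mm apart): rocked gently, they stay put at a dip of the mouth of 15 to 18 degrees, and slide out over the mouth at 26 to 36 degrees, depending on friction.
- basket_heel (a point): Middle of the line where the grid ends and the heel begins, 50 mm from the grip toward +x and 73 mm lower. From mouth to here the floor is four 3 mm rods along x with 17 mm gaps. From here to the back wall, 30 mm on, it is solid and slopes down 10 degrees: the balls lie along that wall while the basket is level, and roll to the grid and drop through when the mouth is dipped over 10 degrees; some lodge till rocked again.
- ball_bin: Grey open plastic bin for the balls, fixed, 142 x 142 mm and 45 mm high with 3 mm walls and a slightly raised rolled rim (48 mm); origin at the centre of its underside, z up, sides along x and y.
- plug_tray: Blue open plastic tray for the plugs, fixed, the same shape and size as the grey bin; origin at the centre of its underside, z up, sides along x and y.
- mat: Black rubber mat, fixed, 150 x 150 mm and 3 mm thick, on which the basket stands at the start; origin at the centre of its underside.
- plug_0_center (a point): Centre of a white plaster plug, a blunt cone 44 mm across and 34 mm high, 56 g; one of three that stand on the basket's grid.
- plug_1_center (a point): Centre of a white plaster plug, a blunt cone 44 mm across and 34 mm high, 56 g; one of three that stand on the basket's grid.
- plug_2_center (a point): Centre of a white plaster plug, a blunt cone 44 mm across and 34 mm high, 56 g; one of three that stand on the basket's grid.
- ball_0_center (a point): Centre of a terracotta-red ceramic tumbling ball, 12 mm across, 10 g; one of five that lie in the basket's sloping heel.
- ball_1_center (a point): Centre of a terracotta-red ceramic tumbling ball, 12 mm across, 10 g; one of five that lie in the basket's sloping heel.
- ball_2_center (a point): Centre of a terracotta-red ceramic tumbling ball, 12 mm across, 10 g; one of five that lie in the basket's sloping heel.
- ball_3_center (a point): Centre of a terracotta-red ceramic tumbling ball, 12 mm across, 10 g; one of five that lie in the basket's sloping heel.
- ball_4_center (a point): Centre of a terracotta-red ceramic tumbling ball, 12 mm across, 10 g; one of five that lie in the basket's sloping heel.
- colour_jar: Bystander: jar of orange ceramic colour with a black lid, 48 mm wide and 58 mm high; origin under its centre. Not to be moved.
- tape: Bystander: roll of tan tape lying flat, 99 mm wide and 25 mm high; origin under its centre. Not to be moved.
- beaker: Bystander: grey beaker, 71 mm wide and 93 mm high; origin under its centre. Not to be moved.
Things that resemble listed ones, but are neither listed nor needed, are in the scene too. What is shaped like the part that bears plug_2_center but brown or purple is not meant.

How it is judged:
By the outcome, as a careful person would: the job done as asked, in the order asked, and still so for the second after the job is handed in, with the robot touching nothing.
It also fails if it takes over 72 s, if anything falls off the work surface, if the arm or the gripper's body presses on something with over 40 N, if the wrist force passes 120 N, or if a joint passes its speed limit or range.

ROBOT

A 7-joint arm with a two-finger parallel gripper is mounted at the origin on a cart in front of the work surface, level with it; the furniture and walls round the work are solid. World frame = base frame: x ahead of the robot, y to its left, z up, the work surface at z = 0. Lengths are in m, angles in rad, forces in N, time in s.
With the tool pointing down it reaches from about 0.35 to 0.9 m from the base axis. Payload 7.2 kg.
Tool frame: the origin (TCP) lies on the front face of the gripper's body, between the roots of the fingers; the fingertips stand 80 mm ahead of it and the grasp point (between the pads) lies 61 mm ahead of it (hold_point_z is the distance from the TCP to the grasp point, in m); z points along the fingers, y is the direction in which the jaws open and shut (so a half turn about z gives the same grasp; the last joint's range is limited). The gripper opens to 88 mm and grips with 3 to 60 N. Pads are 20 mm wide; open, the fingers measure 115 mm over their backs; the gripper's body (75 mm by 178 mm) begins 61 mm behind the grasp point.
Start: joints at [-1.293, 0.411, -0.013, 1.596, 0.006, 1.134, -0.082], TCP at [0.212, 0.588, 0.303] pointing down, gripper open.
Joint ranges: [-2.95, 2.95], [-0.29, 1.99], [-1.47, 1.44], [0.14, 2.54], [-1.03, 4.17], [0.13, 1.85], [-2.86, 2.86]. Speed limits (rad/s): [2.39, 2.39, 3.01, 3.01, 3.14, 3.14, 3.14].

INTERFACE

Orientations are given as a unit quaternion [w, x, y, z].
In Python, from workcell import get_obs, capture, finish_job, hold_point_z gives the robot as it stands. The module is installed in compiled form; this text tells all that it offers.
- The arm moves only by the tool send_rows, never from a script. Its argument "plan" is a list of rows, each a list of 5 numbers: the shift along the tool's x, y, z in units of 30 mm (1.0 is 30 mm), then the turn about the tool's z in units of 5 degrees (1.0 is 5 degrees), then the finger opening in mm, from 0 to 87.8. In form: [[dx, dy, dz, turn, fingers], ...]. A call has 1 to 8 rows; each row shifts and turns the commanded pose from where the row before left it, along the tool's axes as they then stand; what a row does not reach is not made up. A row lasts 1/8 s, in which the tool goes at most 62.5 mm and 10.7 degrees, less where a joint would pass 70% of its speed; a pose out of reach is approached as far as the arm can. A call is refused whole if a number of a shift passes 1 or a number of a turn 1, either way. A call with a gripper value outside its range is refused whole. The fingers move at their own pace and stop on an object; "newtons" is the grip in N (left out, the last holds). Time passes only in rows, so rows that do not move let the fingers close. It gives the time, the measured TCP pose, the force and the opening at its end, in the units of the state.
- get_obs(): the state, without advancing time (a new reading comes with each control period).
- capture(name): name is "scene" or "top" or "wrist"; returns a dict with "pixels" (480x640x3 uint8, blue, green, red), "depth" (480x640 float32, m along the optical axis (not along the pixel's ray), 0 where there is no reading), "fx", "fy", "cx", "cy" (pixels), "rvec" (rotation vector, rad) and "tvec" (3), from world to camera coordinates, as OpenCV has them; the wrist camera has in their place "mount" (4x4, takes a point from camera to tool coordinates, whose origin is the TCP and whose axes are the flange's). Camera axes: x right, y down, z forward; pixel columns grow to the right and rows downward; lengths in m; the calibration is good to about 2 mm. The wrist camera is an equidistant fisheye: a pixel r from the principal point sees the ray r / f radians off the axis. A picture is of the moment at which its call begins: read the wrist's pose just before it.
- finish_job(): hands the job in, once; it reports no verdict.
The state is a dict: "time": time; "qpos": joint angles; "dq": joint speeds; "joint_torque": joint torques, N m; "ee_pos": TCP position; "ee_rot": TCP orientation; "contact_force": force on the tool from outside, world axes, zero at the start; "moment": the same for the moment, N m; "opening": finger opening in m.
Only numpy, scipy, OpenCV 4.12 (cv2) and the standard library are available. Lean on these libraries where they do the work, as an engineer would, in place of code of your own. Each camera call takes 0.05 s, during which the arm holds its last target.

## Working session

There is one attempt and no reset: what is moved stays moved. The work goes in short steps, Python scripts to look and compute and a tool call to move; the robot and the scene stay as the last step left them, time stands still between calls to the robot, and variables do not carry over. Pictures are saved under pics/ and viewed, and the job is handed in when it is done.

Besides the shell and the picture viewer there is one more tool, called after ">>>" as name(argument=value, ...), one argument or row to a line, values as JSON. send_rows: Moves the arm, as the interface text tells. Its arguments: {"type":"object","properties":{"plan":{"type":"array"},"newtons":{"type":"number"}},"required":["plan"]}

```bash
mkdir -p pics
cat > h.py <<'E'
import numpy as np, cv2
from workcell import get_obs, capture, finish_job, hold_point_z
from scipy.spatial.transform import Rotation as R
def snap(name,fn):
    o=get_obs(); c=capture(name); cv2.imwrite('pics/'+fn+'.png',c['pixels']); np.savez('pics/'+fn+'.npz',p=o['ee_pos'],q=o['ee_rot'],**c); return c
def load(fn): return dict(np.load('pics/'+fn+'.npz'))
def w(c,u,v,z=None):
    K=[c['fx'],c['fy'],c['cx'],c['cy']]
    Rm=cv2.Rodrigues(np.array(c['rvec'],float))[0]; t=np.array(c['tvec'],float).ravel()
    ray=np.array([(u-K[2])/K[0],(v-K[3])/K[1],1.])
    if z is None: return Rm.T@(ray*c['depth'][int(v),int(u)]-t)
    o=-Rm.T@t; d=Rm.T@ray
    return o+d*(z-o[2])/d[2]
def cloud(c):
    vv,uu=np.mgrid[0:480,0:640]; d=c['depth']
    Rm=cv2.Rodrigues(np.array(c['rvec'],float))[0]; t=np.array(c['tvec'],float).ravel()
    P=np.stack([(uu-c['cx'])/c['fx']*d,(vv-c['cy'])/c['fy']*d,d],-1)
    return (P-t)@Rm
E
python3 - <<'E'
from h import *
print(get_obs(), hold_point_z)
for n in ['scene','top','wrist']: snap(n,n+'0')
E
```

```text
{'time': 0.0, 'qpos': array([-1.29320633,  0.41189026, -0.01267278,  1.59707791,  0.00561213,
        1.13428111, -0.08220476]), 'dq': array([-3.99271113e-04, -1.98790841e-03,  1.13826403e-03,  3.48685740e-05,
       -2.95431489e-05, -8.63934434e-04,  5.12771984e-04]), 'joint_torque': array([-8.72990017e-05, -5.87949908e+01,  6.41660001e-01, -2.91062951e+01,
       -5.37768693e-02,  1.82613468e-02,  1.53134356e-04]), 'ee_pos': array([0.21176109, 0.58761737, 0.30180133]), 'ee_rot': array([-6.90860457e-05,  1.72040155e-01,  9.85089604e-01, -8.07633222e-04]), 'contact_force': array([-0.64318813,  0.09484706,  0.51779433]), 'moment': array([-0.01532694,  0.04525795,  0.00209292]), 'opening': 0.08780444285816033} 0.0613
```

View pics/scene0.png

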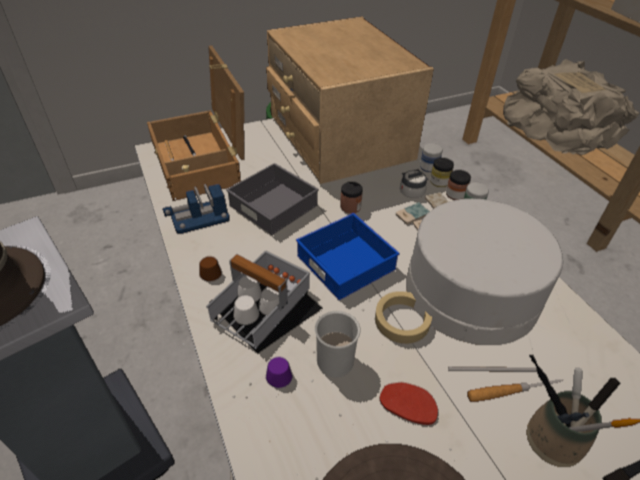

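View pics/top0.png

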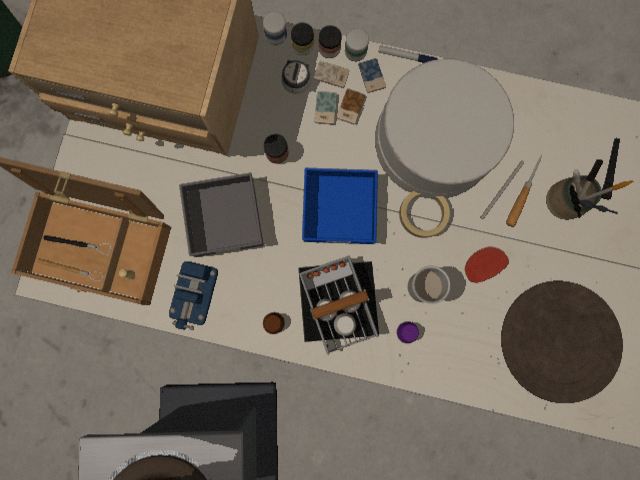

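View pics/wrist0.png

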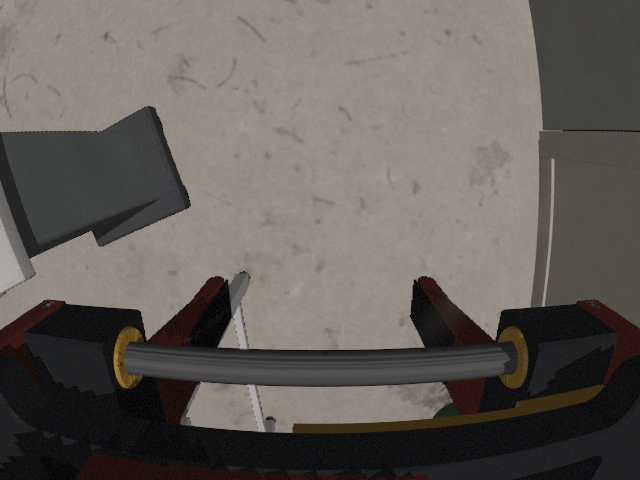

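Run:
```python
from h import *
c=load('top0')
im=c['pixels'][150:370,170:470]; cv2.imwrite('pics/top0c.png',cv2.resize(im,None,fx=2.66,fy=2.66,interpolation=cv2.INTER_CUBIC))
for n,u,v in [('bin',221,214),('tray',341,206),('jar',276,148),('tape',426,213),('beaker',430,285),('handle',340,304),('hL',313,315),('hR',368,294),('cabinet',140,60),('bigdrum',445,120),('vise',193,290),('brown',273,323),('tabledgeL',65,300)]:
    print(n,w(c,u,v).round(3))
for n,pts in [('binrim',[(180,183),(252,174),(263,246),(189,255)]),('trayrim',[(304,168),(377,170),(376,243),(304,242)])]:
    P=np.array([w(c,u,v,0.048) for u,v in pts]); print(n,P.round(3).tolist(),P.mean(0).round(3))
for p in [(300,265),(372,262),(378,339),(305,341)]: print('mat',w(c,*p,0.003).round(3))
P=cloud(c); np.savez('pics/cl0.npz',P=P)
```

```text
bin [ 0.589 -0.124  0.   ]
tray [ 0.598 -0.372  0.002]
jar [ 0.709 -0.244  0.055]
tape [ 0.579 -0.546  0.002]
beaker [ 0.429 -0.539  0.043]
handle [ 0.396 -0.36   0.103]
hL [ 0.377 -0.309  0.103]
hR [ 0.416 -0.42   0.007]
cabinet [ 0.809 -0.03   0.252]
bigdrum [ 0.731 -0.565  0.134]
vise [ 0.43  -0.08   0.065]
brown [ 0.364 -0.23   0.031]
tabledgeL [ 0.42   0.193 -0.   ]
binrim [[0.645, -0.05, 0.048], [0.659, -0.194, 0.048], [0.514, -0.214, 0.048], [0.5, -0.069, 0.048]] [ 0.58  -0.132  0.048]
trayrim [[0.669, -0.298, 0.048], [0.661, -0.444, 0.048], [0.514, -0.436, 0.048], [0.52, -0.295, 0.048]] [ 0.591 -0.368  0.048]
mat [ 0.479 -0.285  0.003]
mat [ 0.481 -0.431  0.003]
mat [ 0.326 -0.437  0.003]
mat [ 0.326 -0.291  0.003]
```

View pics/top0c.png

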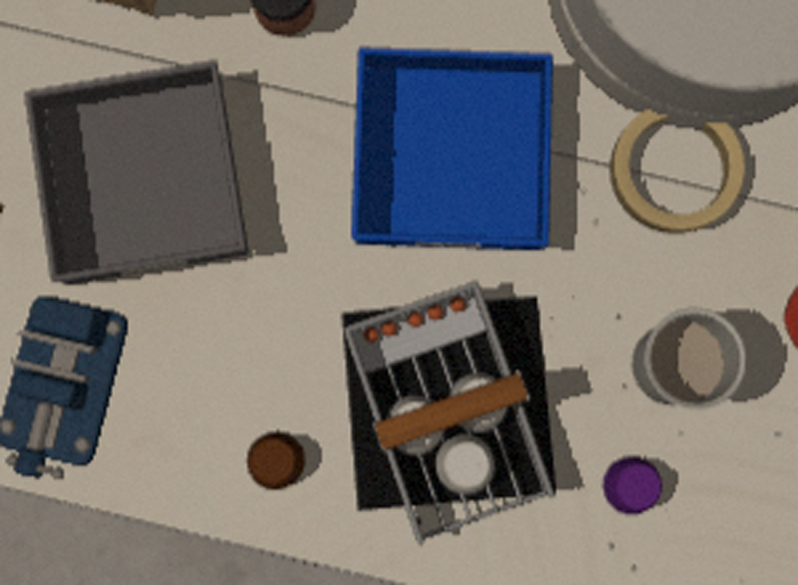

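>>> send_rows(
  plan=[
    [0, 0, -1, 0, 80],
    [0, 0, -1, 0, 80],
    [0, 0, -1, 0, 80],
    [0, 0, -1, 0, 80],
    [0, 0, -1, 0, 80],
    [0, 0, -1, 0, 80],
    [0, 0, -1, 0, 80],
    [0, 0, -1, 0, 80],
  ],
)

```text
time: 1.15
ee_pos: [0.2118, 0.5878, 0.5433]
ee_rot: [-0.0, 0.172, 0.985, -0.0]
contact_force: [0.6, -0.1, 0.6]
opening: 0.0799
```

Run:
```python
from h import *
o=get_obs(); print(o['time'],o['qpos'].round(3),o['ee_pos'].round(3),o['ee_rot'].round(3)); print(R.from_quat(o['ee_rot'],scalar_first=True).as_matrix().round(3))
P=np.load('pics/cl0.npz')['P']; c=load('top0')
hsv=cv2.cvtColor(c['pixels'],cv2.COLOR_BGR2HSV)
m=(P[...,2]>.09)&(P[...,2]<.115)&(P[...,0]<.47)&(P[...,0]>.33)&(P[...,1]<-.28)&(P[...,1]>-.44)&(hsv[...,0]<20)&(hsv[...,1]>110)
m[:290]=0;m[325:]=0
v,u=np.where(m); print(len(v),u.min(),u.max(),v.min(),v.max(), P[m].mean(0), np.median(P[m][:,2]))
q=P[m][:,:2].astype(np.float32); rect=cv2.minAreaRect(q*1000); print(rect, cv2.boxPoints(rect).round(0).tolist())
```

```text
1.15 [-1.307  0.328  0.007  1.17  -0.002  1.645 -0.076] [0.212 0.588 0.543] [-0.     0.172  0.985 -0.   ]
[[-0.941  0.339 -0.   ]
 [ 0.339  0.941 -0.001]
 [-0.    -0.001 -1.   ]]
591 311 367 290 318 [ 0.39568232 -0.35807526  0.10154295] 0.10167369790638851
((396.211669921875, -358.7065734863281), (19.83755111694336, 106.9560317993164), 17.65785026550293) [[371.0, -311.0], [403.0, -413.0], [422.0, -407.0], [389.0, -305.0]]
```

>>> send_rows(
  plan=[
    [0, 0, -1, 0, 80],
    [0, 0, -1, 0, 80],
    [0, 0, -1, 0, 80],
    [0, 0, -1, 0, 80],
    [0, 0, -1, 0, 80],
    [0, 0, -1, 0, 80],
  ],
)

```text
time: 1.9
ee_pos: [0.2035, 0.5662, 0.6736]
ee_rot: [0.006, 0.172, 0.985, 0.035]
contact_force: [-0.2, 0.1, 0.1]
opening: 0.0797
```

Run:
```python
from h import *
o=get_obs(); print(o['time'],o['qpos'].round(3),o['ee_pos'].round(3),o['ee_rot'].round(3)); print(R.from_quat(o['ee_rot'],scalar_first=True).as_matrix().round(3))
```

```text
1.9 [-1.518  0.297  0.338  0.936 -0.103  1.852 -0.005] [0.204 0.566 0.674] [0.006 0.172 0.985 0.035]
[[-0.941  0.338  0.024]
 [ 0.338  0.939  0.066]
 [ 0.     0.07  -0.998]]
```

>>> send_rows(
  plan=[
    [0, 0, 1, 0, 80],
    [0, 0, 1, 0, 80],
    [0, 0, 1, 0, 80],
  ],
)

```text
time: 2.28
ee_pos: [0.2059, 0.572, 0.5829]
ee_rot: [0.006, 0.172, 0.985, 0.035]
contact_force: [0.5, 0.9, 0.7]
opening: 0.08
```

Run:
```python
from h import *
o=get_obs(); print(o['time'],o['qpos'].round(4),o['ee_pos'].round(3),o['ee_rot'].round(3)); print(R.from_quat(o['ee_rot'],scalar_first=True).as_matrix().round(3))
```

```text
2.275 [-1.5358  0.2605  0.3209  1.1892 -0.0818  1.6338 -0.0103] [0.206 0.572 0.583] [0.006 0.172 0.985 0.035]
[[-0.941  0.337  0.023]
 [ 0.338  0.939  0.066]
 [ 0.     0.07  -0.998]]
```

```bash
cat >> h.py <<'E'
def plan(wps,turn_rows=[],f=80,step=1.0,start=None,rnd=1):
    """wps world TCP waypoints; turn_rows: per-row turn units"""
    o=get_obs() if start is None else start
    p=np.array(o['ee_pos'],float); q=R.from_quat(o['ee_rot'],scalar_first=True)
    rows=[];k=0
    for wp in wps:
        wp=np.array(wp,float)
        while True:
            d=q.inv().apply(wp-p)/0.03
            n=np.abs(d).max()
            nn=np.linalg.norm(d)
            if n<0.5*10**-rnd: break
            s=min(1,step/n,2.05*step/nn)
            r=np.round(d*s,rnd)
            if not np.any(r): break
            t=turn_rows[k] if k<len(turn_rows) else 0
            p=p+q.apply(r*0.03); q=q*R.from_euler('z',t*5,degrees=True); k+=1
            rows.append([*[float(x) for x in r],t,f])
    while k<len(turn_rows):
        rows.append([0,0,0,turn_rows[k],f]); q=q*R.from_euler('z',turn_rows[k]*5,degrees=True);k+=1
    for i in range(0,len(rows),8): print(str([[0.0+x if x else 0 for x in r] for r in rows[i:i+8]]))
    print(len(rows),p.round(3),q.as_matrix().round(3).tolist())
    return rows
def st():
    o=get_obs(); M=R.from_quat(o['ee_rot'],scalar_first=True).as_matrix()
    print('t',round(o['time'],2),'q',o['qpos'].round(3),'p',o['ee_pos'].round(4),'F',o['contact_force'].round(1),'op',round(o['opening'],4))
    print('z',M[:,2].round(3),'y',M[:,1].round(3),'lean',np.degrees(np.arccos(-M[2,2])).round(1),'az',np.degrees(np.arctan2(M[1,2],M[0,2])).round(1),'jaw az',np.degrees(np.arctan2(M[1,1],M[0,1])).round(1))
E
python3 - <<'E'
from h import *
plan([[.45,.3,.58],[.56,.0,.58],[.42,-.4,.58],[.19,-.56,.6]],[1]*10)
E
```

```text
[[-1.0, -0.5, 0, 1.0, 80.0], [-1.0, -0.4, 0, 1.0, 80.0], [-1.0, -0.3, 0, 1.0, 80.0], [-1.0, -0.2, 0, 1.0, 80.0], [-1.0, -0.2, 0, 1.0, 80.0], [-1.0, -0.1, 0, 1.0, 80.0], [-1.0, 0, -0.1, 1.0, 80.0], [-1.0, 0.1, 0, 1.0, 80.0]]
[[-1.0, 0.2, -0.1, 1.0, 80.0], [-1.0, 0.3, 0, 1.0, 80.0], [-1.0, 0.4, -0.1, 0, 80.0], [-0.7, 0.3, 0, 0, 80.0], [-1.0, 0, -0.1, 0, 80.0], [-1.0, 0, -0.1, 0, 80.0], [-1.0, 0, 0, 0, 80.0], [-1.0, 0, -0.1, 0, 80.0]]
[[-1.0, 0, 0, 0, 80.0], [-1.0, 0, -0.1, 0, 80.0], [-1.0, 0, 0, 0, 80.0], [-1.0, 0, -0.1, 0, 80.0], [-1.0, 0, 0, 0, 80.0], [-1.0, 0, -0.1, 0, 80.0], [-0.6, 0, 0, 0, 80.0], [-1.0, -0.8, -0.1, 0, 80.0]]
[[-1.0, -0.8, -0.1, 0, 80.0], [-1.0, -0.8, -0.1, 0, 80.0], [-1.0, -0.8, -0.1, 0, 80.0], [-1.0, -0.8, -0.1, 0, 80.0], [-1.0, -0.8, -0.1, 0, 80.0], [-1.0, -0.9, -0.1, 0, 80.0], [-1.0, -0.8, -0.1, 0, 80.0], [-1.0, -0.9, -0.1, 0, 80.0]]
[[-1.0, -0.8, 0, 0, 80.0], [-0.9, -0.8, -0.1, 0, 80.0], [-0.3, -1.0, -0.1, 0, 80.0], [-0.3, -1.0, -0.1, 0, 80.0], [-0.2, -1.0, -0.1, 0, 80.0], [-0.3, -1.0, -0.1, 0, 80.0], [-0.2, -1.0, -0.2, 0, 80.0], [-0.3, -1.0, -0.1, 0, 80.0]]
[[-0.2, -1.0, -0.2, 0, 80.0], [-0.3, -1.0, -0.1, 0, 80.0], [-0.2, -1.0, -0.2, 0, 80.0]]
43 [ 0.189 -0.56   0.6  ] [[-0.346, 0.938, 0.023], [0.937, 0.344, 0.066], [0.054, 0.045, -0.998]]
```

>>> send_rows(
  plan=[
    [-1, -0.5, 0, 1, 80],
    [-1, -0.4, 0, 1, 80],
    [-1, -0.3, 0, 1, 80],
    [-1, -0.2, 0, 1, 80],
    [-1, -0.2, 0, 1, 80],
    [-1, -0.1, 0, 1, 80],
    [-1, 0, -0.1, 1, 80],
    [-1, 0.1, 0, 1, 80],
  ],
)

```text
time: 3.28
ee_pos: [0.3731, 0.3857, 0.5784]
ee_rot: [-0.006, 0.501, 0.865, 0.035]
contact_force: [0.0, -0.9, -0.6]
opening: 0.0802
```

>>> send_rows(
  plan=[
    [-1, 0.2, -0.1, 1, 80],
    [-1, 0.3, 0, 1, 80],
    [-1, 0.4, -0.1, 0, 80],
    [-0.7, 0.3, 0, 0, 80],
    [-1, 0, -0.1, 0, 80],
    [-1, 0, -0.1, 0, 80],
    [-1, 0, 0, 0, 80],
    [-1, 0, -0.1, 0, 80],
  ],
)

```text
time: 4.28
ee_pos: [0.4923, 0.1852, 0.5826]
ee_rot: [-0.009, 0.573, 0.819, 0.033]
contact_force: [0.1, 0.1, -0.1]
opening: 0.0796
```

>>> send_rows(
  plan=[
    [-1, 0, 0, 0, 80],
    [-1, 0, -0.1, 0, 80],
    [-1, 0, 0, 0, 80],
    [-1, 0, -0.1, 0, 80],
    [-1, 0, 0, 0, 80],
    [-1, 0, -0.1, 0, 80],
    [-0.6, 0, 0, 0, 80],
    [-1, -0.8, -0.1, 0, 80],
  ],
)

```text
time: 5.28
ee_pos: [0.5485, -0.0356, 0.5804]
ee_rot: [-0.009, 0.572, 0.819, 0.033]
contact_force: [0.6, -0.5, 0.0]
opening: 0.0801
```

>>> send_rows(
  plan=[
    [-1, -0.8, -0.1, 0, 80],
    [-1, -0.8, -0.1, 0, 80],
    [-1, -0.8, -0.1, 0, 80],
    [-1, -0.8, -0.1, 0, 80],
    [-1, -0.8, -0.1, 0, 80],
    [-1, -0.9, -0.1, 0, 80],
    [-1, -0.8, -0.1, 0, 80],
    [-1, -0.9, -0.1, 0, 80],
  ],
)

```text
time: 6.28
ee_pos: [0.4434, -0.3318, 0.5838]
ee_rot: [-0.009, 0.573, 0.819, 0.034]
contact_force: [0.3, 0.0, -0.4]
opening: 0.0796
```

```bash
python3 -c "
from h import *
st()"
```

```text
t 6.28 q [-0.143  0.273  1.017  1.288 -0.296  1.736  1.166] p [ 0.4434 -0.3318  0.5838] F [ 0.3  0.  -0.4] op 0.0796
z [ 0.024  0.065 -0.998] y [0.939 0.342 0.044] lean 4.0 az 70.2 jaw az 20.0
```

Run:
```python
from h import *
plan([[.35,-.48,.60],[.18,-.56,.62]])
```

```text
[[-0.8, -1.0, -0.2, 0, 80.0], [-0.8, -1.0, -0.2, 0, 80.0], [-0.7, -1.0, -0.2, 0, 80.0], [-0.8, -1.0, -0.2, 0, 80.0], [-0.4, -0.6, -0.1, 0, 80.0], [-0.1, -1.0, -0.2, 0, 80.0], [-0.1, -1.0, -0.2, 0, 80.0], [-0.1, -1.0, -0.1, 0, 80.0]]
[[-0.1, -1.0, -0.2, 0, 80.0], [-0.1, -1.0, -0.1, 0, 80.0], [0, -1.0, -0.2, 0, 80.0], [0, -0.2, 0, 0, 80.0]]
12 [ 0.179 -0.559  0.62 ] [[-0.344, 0.939, 0.024], [0.938, 0.342, 0.065], [0.053, 0.044, -0.998]]
```

>>> send_rows(
  plan=[
    [-0.8, -1, -0.2, 0, 80],
    [-0.8, -1, -0.2, 0, 80],
    [-0.7, -1, -0.2, 0, 80],
    [-0.8, -1, -0.2, 0, 80],
    [-0.4, -0.6, -0.1, 0, 80],
    [-0.1, -1, -0.2, 0, 80],
    [-0.1, -1, -0.2, 0, 80],
    [-0.1, -1, -0.1, 0, 80],
  ],
)

```text
time: 7.28
ee_pos: [0.2671, -0.519, 0.6095]
ee_rot: [-0.009, 0.573, 0.819, 0.033]
contact_force: [0.6, 0.3, -0.0]
opening: 0.0799
```

>>> send_rows(
  plan=[
    [-0.1, -1, -0.2, 0, 80],
    [-0.1, -1, -0.1, 0, 80],
    [0, -1, -0.2, 0, 80],
    [0, -0.2, -1, 0, 80],
    [0, 0, -1, 0, 80],
    [0, 0, -1, 0, 80],
  ],
)

```text
time: 8.02
ee_pos: [0.1733, -0.5428, 0.6576]
ee_rot: [0.02, 0.574, 0.819, 0.013]
contact_force: [-0.4, -0.3, 0.1]
opening: 0.08
```

```bash
python3 -c "
from h import *
st()"
```

```text
t 8.03 q [ 1.045  0.245  0.223  1.031 -0.102  1.852  1.58 ] p [ 0.1733 -0.5428  0.6576] F [-0.4 -0.3  0.1] op 0.08
z [ 0.048 -0.003 -0.999] y [0.939 0.341 0.044] lean 2.7 az -3.5 jaw az 20.0
```

>>> send_rows(
  plan=[
    [-1, 0, -1, 0, 80],
    [-1, 0, -1, 0, 80],
    [-1, 0, -1, 0, 80],
    [-1, 0, -1, 0, 80],
  ],
)

```text
time: 8.52
ee_pos: [0.2004, -0.6126, 0.6951]
ee_rot: [0.071, 0.572, 0.817, -0.025]
contact_force: [-0.1, 0.3, -0.7]
opening: 0.0797
```

```bash
python3 -c "
from h import *
st()"
```

```text
t 8.53 q [ 1.09   0.365  0.2    0.784 -0.125  1.852  1.578] p [ 0.2004 -0.6126  0.6951] F [-0.1  0.3 -0.7] op 0.0797
z [ 0.088 -0.122 -0.989] y [0.938 0.345 0.041] lean 8.7 az -54.1 jaw az 20.2
```

>>> send_rows(
  plan=[
    [-1, 0, -1, 0, 80],
    [-1, 0, -1, 0, 80],
    [-1, 0, -1, 0, 80],
    [-1, 0, -1, 0, 80],
    [-1, 0, -1, 0, 80],
    [-1, 0, -1, 0, 80],
  ],
)

```text
time: 9.28
ee_pos: [0.2187, -0.6666, 0.7666]
ee_rot: [0.153, 0.566, 0.806, -0.084]
contact_force: [0.2, -0.2, -0.0]
opening: 0.0801
```

```bash
python3 -c "
from h import *
st()"
```

```text
t 9.28 q [ 1.112  0.468  0.247  0.481 -0.187  1.853  1.576] p [ 0.2187 -0.6666  0.7666] F [ 0.2 -0.2 -0. ] op 0.0801
z [ 0.152 -0.308 -0.939] y [0.938 0.345 0.039] lean 20.1 az -63.7 jaw az 20.2
```

>>> send_rows(
  plan=[
    [-0.6, 0, -1, 0, 80],
    [-0.6, 0, -1, 0, 80],
    [-0.6, 0, -1, 0, 80],
    [-0.6, 0, -1, 0, 80],
    [-0.6, 0, -1, 0, 80],
  ],
)

```text
time: 9.9
ee_pos: [0.2039, -0.6405, 0.8397]
ee_rot: [0.207, 0.56, 0.793, -0.121]
contact_force: [-0.1, 0.4, 0.6]
opening: 0.0802
```

```bash
python3 -c "
from h import *
st()"
```

```text
t 9.9 q [ 1.111  0.417  0.287  0.399 -0.218  1.852  1.574] p [ 0.2039 -0.6405  0.8397] F [-0.1  0.4  0.6] op 0.0802
z [ 0.193 -0.423 -0.885] y [0.939 0.343 0.041] lean 27.7 az -65.5 jaw az 20.1
```

>>> send_rows(
  plan=[
    [-0.6, -1, -1, 0, 80],
    [-0.6, -1, -1, 0, 80],
    [-0.6, -1, -1, 0, 80],
    [-0.6, -1, -1, 0, 80],
    [-0.6, -1, -1, 0, 80],
  ],
)

```text
time: 10.52
ee_pos: [0.0534, -0.6438, 0.8991]
ee_rot: [0.256, 0.553, 0.776, -0.164]
contact_force: [-0.7, -0.7, -0.6]
opening: 0.0799
```

```bash
python3 -c "
from h import *
st()"
```

```text
t 10.53 q [ 1.445  0.392  0.154  0.303 -0.287  1.852  1.738] p [ 0.0534 -0.6438  0.8991] F [-0.7 -0.7 -0.6] op 0.0799
z [ 0.216 -0.537 -0.815] y [0.942 0.336 0.028] lean 35.4 az -68.1 jaw az 19.6
```

>>> send_rows(
  plan=[
    [-0.6, -1, -1, 0, 80],
    [-0.6, -1, -1, 0, 80],
  ],
)

```text
time: 10.78
ee_pos: [-0.0032, -0.6373, 0.9199]
ee_rot: [0.274, 0.549, 0.768, -0.184]
contact_force: [-1.0, -0.6, 0.1]
opening: 0.0799
```

Run:
```python
from h import *
st()
o=get_obs(); q=R.from_quat(o['ee_rot'],scalar_first=True); M=q.as_matrix()
# turn to make y horizontal
d=np.degrees(np.arctan2(M[2,1],M[2,0])); print(d)
for t in (-.5,.5,-.6,.6): 
    m=(q*R.from_euler('z',5*t,degrees=True)).as_matrix(); print(t,m[:,1].round(3))
```

```text
t 10.78 q [ 1.578  0.391  0.11   0.26  -0.331  1.852  1.796] p [-0.0032 -0.6373  0.9199] F [-1.  -0.6  0.1] op 0.0799
z [ 0.218 -0.583 -0.783] y [0.944 0.329 0.019] lean 38.5 az -69.4 jaw az 19.2
178.27743691406
-0.5 [ 0.933  0.361 -0.008]
0.5 [0.954 0.296 0.046]
-0.6 [ 0.93   0.367 -0.014]
0.6 [0.956 0.289 0.051]
```

Run:
```python
from h import *
P=np.load('pics/cl0.npz')['P']
m=(P[...,0]>.3)&(P[...,0]<1.1)&(P[...,2]>.08)
for a in range(3,11):
  print(a/10,[ (lambda s: round(float(s.max()),2) if len(s)>3 else 0)(P[...,2][m&(abs(P[...,0]-a/10-.05)<.05)&(abs(P[...,1]-b/10-.05)<.05)]) for b in range(-8,5)])
plan([[.2,-.48,.6],[.356,-.253,.234]],[-.35])
```

```text
0.3 [0, 0, 0.1, 0, 1.17, 0, 0, 0, 0, 0, 0, 0, 0]
0.4 [0, 0, 0.1, 0.11, 0.11, 0, 0, 0, 0, 0, 0, 0, 0]
0.5 [0.21, 0, 0, 0, 0, 0, 0, 0.24, 0.24, 0.24, 0, 0, 0]
0.6 [0, 0.14, 0.14, 0.14, 0, 0, 0, 0, 0.24, 0.24, 0.24, 0, 0]
0.7 [0, 0.14, 0.14, 0.14, 0, 0, 0.25, 0.25, 0.25, 0.25, 0, 0, 0]
0.8 [0, 0.14, 0.14, 0.14, 0, 0, 0.25, 0.25, 0.25, 0.25, 0, 0, 0]
0.9 [0, 0, 0, 0, 0, 0.19, 0.25, 0.25, 0.25, 0.25, 0, 0, 0]
1.0 [0, 0, 0, 0, 0, 0, 0, 0, 0, 0, 0, 0, 0]
[[1.0, 0.9, 0.8, -0.35, 80.0], [1.0, 0.9, 0.8, 0, 80.0], [1.0, 1.0, 0.8, 0, 80.0], [1.0, 0.9, 0.8, 0, 80.0], [1.0, 1.0, 0.8, 0, 80.0], [1.0, 0.9, 0.8, 0, 80.0], [1.0, 1.0, 0.7, 0, 80.0], [1.0, 0.9, 0.8, 0, 80.0]]
[[0.6, 0.7, 0.5, 0, 80.0], [1.0, 0.6, 0.5, 0, 80.0], [1.0, 0.6, 0.5, 0, 80.0], [1.0, 0.6, 0.5, 0, 80.0], [1.0, 0.7, 0.5, 0, 80.0], [1.0, 0.6, 0.5, 0, 80.0], [1.0, 0.7, 0.6, 0, 80.0], [1.0, 0.6, 0.5, 0, 80.0]]
[[1.0, 0.7, 0.6, 0, 80.0], [1.0, 0.6, 0.5, 0, 80.0], [1.0, 0.7, 0.6, 0, 80.0], [1.0, 0.6, 0.5, 0, 80.0], [0.7, 0.5, 0.4, 0, 80.0]]
21 [ 0.356 -0.253  0.236] [[-0.275, 0.936, 0.218], [0.733, 0.351, -0.583], [-0.622, -0.0, -0.783]]
```

>>> send_rows(
  plan=[
    [1, 0.9, 0.8, -0.35, 80],
    [1, 0.9, 0.8, 0, 80],
    [1, 1, 0.8, 0, 80],
    [1, 0.9, 0.8, 0, 80],
    [1, 1, 0.8, 0, 80],
    [1, 0.9, 0.8, 0, 80],
    [1, 1, 0.7, 0, 80],
    [1, 0.9, 0.8, 0, 80],
  ],
)

```text
time: 11.78
ee_pos: [0.1821, -0.5003, 0.6397]
ee_rot: [0.273, 0.542, 0.773, -0.186]
contact_force: [-0.4, 0.6, 0.4]
opening: 0.0799
```

```bash
python3 -c "
from h import *
st()
plan([[.2,-.48,.6],[.356,-.253,.234]])"
```

```text
t 11.78 q [ 1.255 -0.17  -0.129  1.634  0.04   1.006  1.459] p [ 0.1821 -0.5003  0.6397] F [-0.4  0.6  0.4] op 0.0799
z [ 0.22  -0.583 -0.782] y [0.939 0.344 0.009] lean 38.5 az -69.3 jaw az 20.1
[[1.0, 0.7, 0.7, 0, 80.0], [0.2, 0.1, 0.1, 0, 80.0], [1.0, 0.6, 0.5, 0, 80.0], [1.0, 0.6, 0.5, 0, 80.0], [1.0, 0.6, 0.5, 0, 80.0], [1.0, 0.6, 0.5, 0, 80.0], [1.0, 0.6, 0.5, 0, 80.0], [1.0, 0.6, 0.6, 0, 80.0]]
[[1.0, 0.7, 0.5, 0, 80.0], [1.0, 0.6, 0.6, 0, 80.0], [1.0, 0.7, 0.5, 0, 80.0], [1.0, 0.6, 0.6, 0, 80.0], [1.0, 0.7, 0.5, 0, 80.0], [0.8, 0.5, 0.4, 0, 80.0]]
14 [ 0.357 -0.251  0.235] [[-0.264, 0.939, 0.22], [0.736, 0.344, -0.583], [-0.623, 0.009, -0.782]]
```

>>> send_rows(
  plan=[
    [1, 0.7, 0.7, -0.15, 80],
    [1, 0.6, 0.5, 0, 80],
    [1, 0.6, 0.5, 0, 80],
    [1, 0.6, 0.5, 0, 80],
    [1, 0.6, 0.5, 0, 80],
  ],
)

```text
time: 12.4
ee_pos: [0.2454, -0.4051, 0.4831]
ee_rot: [0.271, 0.537, 0.776, -0.187]
contact_force: [1.2, -0.5, -0.7]
opening: 0.0802
```

```bash
python3 -c "
from h import *
st()
plan([[.356,-.253,.234]])"
```

```text
t 12.4 q [ 1.248 -0.256 -0.366  2.036  0.187  0.715  1.122] p [ 0.2454 -0.4051  0.4831] F [ 1.2 -0.5 -0.7] op 0.0802
z [ 0.22  -0.583 -0.782] y [0.936 0.353 0.001] lean 38.5 az -69.3 jaw az 20.7
[[1.0, 0.7, 0.6, 0, 80.0], [1.0, 0.7, 0.5, 0, 80.0], [1.0, 0.7, 0.6, 0, 80.0], [1.0, 0.6, 0.5, 0, 80.0], [1.0, 0.7, 0.6, 0, 80.0], [1.0, 0.6, 0.5, 0, 80.0], [1.0, 0.7, 0.6, 0, 80.0], [0.9, 0.5, 0.5, 0, 80.0]]
8 [ 0.355 -0.253  0.232] [[-0.276, 0.936, 0.22], [0.732, 0.353, -0.583], [-0.623, 0.001, -0.782]]
```

```bash
python3 -c "
from h import *
plan([[.37,-.36,.26],[.3826,-.323,.19]])"
```

```text
[[0.8, 0.8, 1.0, 0, 80.0], [0.8, 0.7, 1.0, 0, 80.0], [0.8, 0.8, 1.0, 0, 80.0], [0.8, 0.7, 1.0, 0, 80.0], [0.7, 0.8, 1.0, 0, 80.0], [0.7, 0.6, 0.9, 0, 80.0], [1.0, 0.4, 0.5, 0, 80.0], [1.0, 0.4, 0.5, 0, 80.0]]
[[0.2, 0, 0.2, 0, 80.0]]
9 [ 0.382 -0.325  0.189] [[-0.276, 0.936, 0.22], [0.732, 0.353, -0.583], [-0.623, 0.001, -0.782]]
```

>>> send_rows(
  plan=[
    [0.8, 0.8, 1, 0, 80],
    [0.8, 0.7, 1, 0, 80],
    [0.8, 0.8, 1, 0, 80],
    [0.8, 0.7, 1, 0, 80],
  ],
)

```text
time: 12.9
ee_pos: [0.3279, -0.3742, 0.3327]
ee_rot: [0.271, 0.537, 0.776, -0.188]
contact_force: [-0.6, -1.9, -0.2]
opening: 0.08
```

```bash
python3 -c "
from h import *
st()
plan([[.37,-.36,.26],[.3826,-.323,.19]])
snap('scene','scene1');snap('wrist','wrist1')"
```

```text
t 12.9 q [ 1.363 -0.017 -0.799  2.213  0.819  0.525  0.284] p [ 0.3279 -0.3742  0.3327] F [-0.6 -1.9 -0.2] op 0.08
z [ 0.219 -0.583 -0.783] y [ 0.936  0.352 -0.   ] lean 38.5 az -69.4 jaw az 20.6
[[0.8, 0.8, 1.0, 0, 80.0], [0.7, 0.7, 0.9, 0, 80.0], [1.0, 0.4, 0.6, 0, 80.0], [1.0, 0.3, 0.5, 0, 80.0], [0.2, 0.1, 0.1, 0, 80.0]]
5 [ 0.382 -0.323  0.191] [[-0.276, 0.936, 0.219], [0.732, 0.352, -0.583], [-0.623, -0.0, -0.783]]
```

View pics/scene1.png

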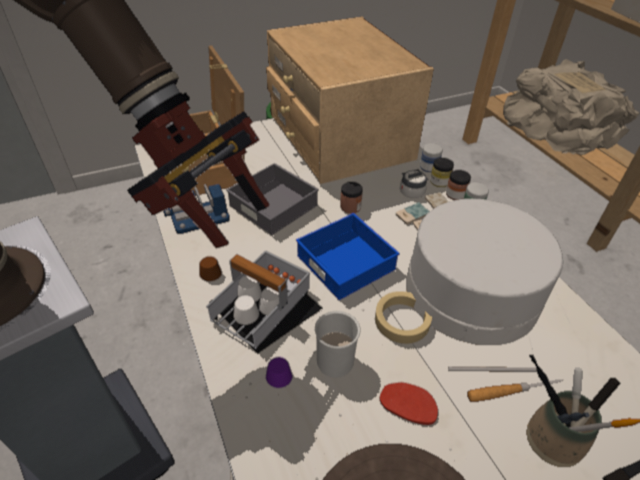

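View pics/wrist1.png

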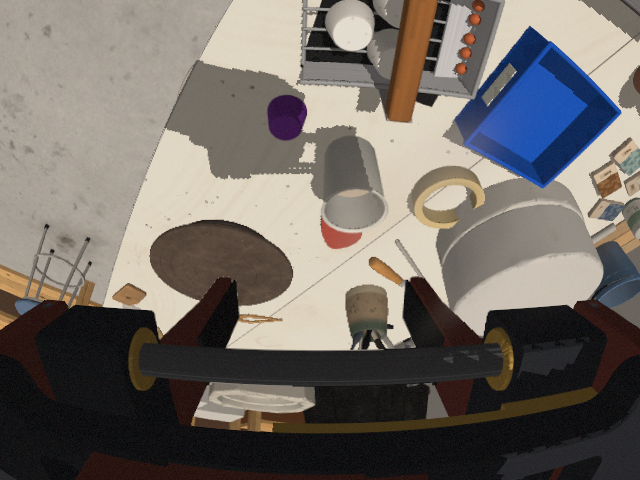

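>>> send_rows(
  plan=[
    [0.8, 0.8, 1, 0, 80],
    [0.7, 0.7, 0.9, 0, 80],
    [1, 0.4, 0.6, 0, 80],
    [1, 0.3, 0.5, 0, 80],
  ],
)

```text
time: 13.5
ee_pos: [0.3757, -0.3288, 0.2015]
ee_rot: [0.268, 0.538, 0.776, -0.19]
contact_force: [0.5, 0.1, -1.0]
opening: 0.0797
```

```bash
python3 -c "
from h import *
st()
o=get_obs();z=R.from_quat(o['ee_rot'],scalar_first=True).as_matrix()[:,2]
plan([np.array([.396,-.359,.093])-.0613*z],rnd=2,step=.6)
snap('scene','scene2')"
```

```text
t 13.5 q [ 1.086  0.326 -0.834  2.326  1.487  0.743 -0.566] p [ 0.3757 -0.3288  0.2015] F [ 0.5  0.1 -1. ] op 0.0797
z [ 0.212 -0.583 -0.784] y [ 0.937  0.349 -0.006] lean 38.3 az -70.0 jaw az 20.4
[[0.52, 0.12, 0.6, 0, 80.0], [0.52, 0.12, 0.6, 0, 80.0], [0.28, 0.07, 0.33, 0, 80.0]]
3 [ 0.383 -0.323  0.141] [[-0.278, 0.937, 0.212], [0.734, 0.349, -0.583], [-0.62, -0.006, -0.784]]
```

View pics/scene2.png

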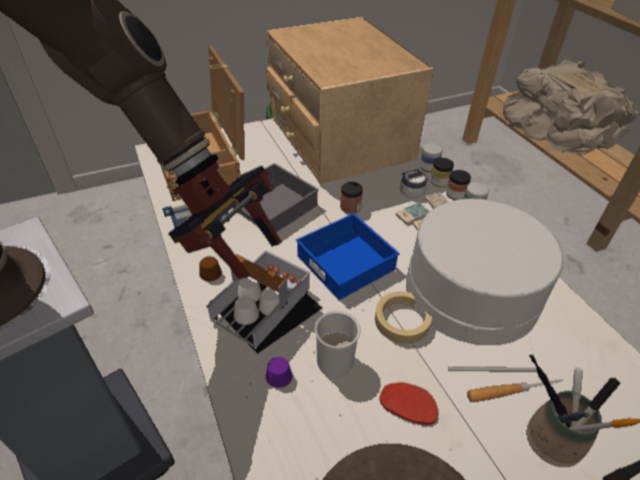

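>>> send_rows(
  plan=[
    [0.52, 0.12, 0.6, 0, 80],
    [0.52, 0.12, 0.6, 0, 80],
    [0.28, 0.07, 0.33, 0, 80],
    [0, 0, 0, 0, 60],
    [0, 0, 0, 0, 40],
    [0, 0, 0, 0, 24],
  ],
  newtons=35,
)

```text
time: 14.3
ee_pos: [0.3837, -0.3229, 0.142]
ee_rot: [0.269, 0.538, 0.776, -0.189]
contact_force: [0.8, 0.9, 0.9]
opening: 0.0536
```

```bash
python3 -c "
from h import *
st()
snap('scene','scene3');snap('wrist','wrist3')
im=load('scene3')['pixels'][150:370,150:400];cv2.imwrite('pics/s3c.png',cv2.resize(im,None,fx=2.6,fy=2.6))"
```

```text
t 14.3 q [ 1.005  0.491 -0.801  2.358  1.697  0.843 -0.802] p [ 0.3837 -0.3229  0.142 ] F [0.8 0.9 0.9] op 0.0536
z [ 0.215 -0.583 -0.784] y [ 0.937  0.35  -0.004] lean 38.4 az -69.7 jaw az 20.5
```

View pics/s3c.png

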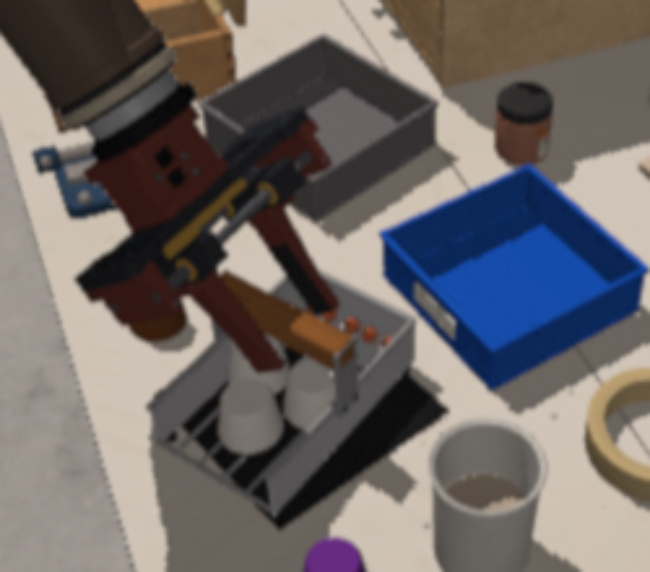

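View pics/wrist3.png

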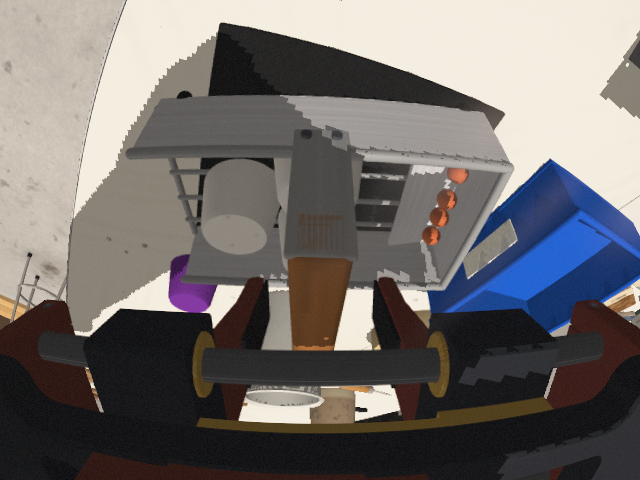

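>>> send_rows(
  plan=[
    [0, 0, 0, 0, 24],
    [0, 0, 0, 0, 24],
    [0, 0, 0, 0, 16],
    [0, 0, 0, 0, 10],
    [0, 0, 0, 0, 10],
    [0, 0, 0, 0, 10],
  ],
  newtons=35,
)

```text
time: 15.15
ee_pos: [0.3835, -0.3226, 0.1409]
ee_rot: [0.269, 0.538, 0.777, -0.188]
contact_force: [-3.2, -2.8, 2.6]
opening: 0.0199
```

```bash
python3 -c "
from h import *
st()"
```

```text
t 15.15 q [ 1.004  0.494 -0.801  2.358  1.699  0.844 -0.804] p [ 0.3835 -0.3226  0.1409] F [-3.2 -2.8  2.6] op 0.0199
z [ 0.215 -0.582 -0.785] y [ 0.937  0.35  -0.004] lean 38.3 az -69.7 jaw az 20.5
```

```bash
cat >> h.py <<'E'
Q0=R.from_quat([0.269,0.538,0.777,-0.188],scalar_first=True); B0=R.from_euler('z',20.5,degrees=True)
def bk(Q): return Q*Q0.inv()*B0
def tcp_for(Q,pt_b,world): # TCP so that basket point pt_b (rel. to handle) sits at world
    return np.array(world)-bk(Q).apply(pt_b)-Q.apply([0,0,.0613])
MOUTH=[-.08,0,-.073]; HEEL=[.05,0,-.073]; BACK=[.08,0,-.078]
E
python3 - <<'E'
from h import *
P=np.load('pics/cl0.npz')['P'].reshape(-1,3)
L=P[(P[:,0]>.3)&(P[:,0]<.8)&(P[:,1]>-.22)&(P[:,1]<.35)&(P[:,2]>.02)]
s=L[(L[:,2]>.1)&(L[:,0]<.72)&(L[:,1]>-.06)&(L[:,1]<.2)]; print('lid',s.min(0),s.max(0)); 
i=s[:,1].argmin(); print(s[i], s[s[:,0].argmin()])
binc=np.array([.58,-.132])
for sg in (-1,1):
  for ph in (0,10,15,20,25,30,35,45,60,75,90):
    Q=Q0*R.from_euler('z',sg*ph,degrees=True); B=bk(Q); M=B.as_matrix()
    t=tcp_for(Q,[.035,0,-.073],[*binc,.085])
    rel=Q.inv().apply(L-t)
    d=np.maximum(np.abs(rel)-[.0375,.089,1e9],0); d[:,2]=np.maximum(np.maximum(rel[:,2],-.15-rel[:,2]),0)
    dist=np.linalg.norm(d,axis=1)
    g=lambda p:(B.apply(np.array(p)-[.035,0,-.073])+[*binc,.085]).round(3).tolist()
    print(sg,ph,'dip',np.degrees(np.arcsin(M[2,0])).round(1),'roll',np.degrees(np.arcsin(M[2,1])).round(1),'az',np.degrees(np.arctan2(M[1,0],M[0,0])).round(0),'tcp',t.round(3),'d',dist.min().round(3),'mouth corners',g([-.08,.054,-.083]),g([-.08,-.054,-.083]),g([.08,.054,-.089]),g([.08,-.054,-.089]))
E
```

```text
lid [ 0.57228565 -0.05992043  0.10000347] [0.71994921 0.19993989 0.24313701]
[ 0.71888368 -0.05992043  0.10640127] [ 0.57228565 -0.02436322  0.11741312]
-1 0 dip 0.0 roll 0.0 az 20.0 tcp [ 0.534 -0.109  0.206] d 0.0 mouth corners [0.453, -0.122, 0.075] [0.491, -0.223, 0.075] [0.603, -0.066, 0.069] [0.641, -0.167, 0.069]
-1 10 dip -6.2 roll 0.4 az 28.0 tcp [ 0.543 -0.11   0.209] d 0.0 mouth corners [0.453, -0.139, 0.088] [0.504, -0.234, 0.087] [0.592, -0.064, 0.065] [0.643, -0.159, 0.064]
-1 15 dip -9.2 roll 1.0 az 32.0 tcp [ 0.548 -0.11   0.211] d 0.0 mouth corners [0.454, -0.148, 0.094] [0.511, -0.239, 0.093] [0.586, -0.064, 0.063] [0.644, -0.155, 0.061]
-1 20 dip -12.2 roll 1.7 az 36.0 tcp [ 0.553 -0.109  0.212] d 0.0 mouth corners [0.456, -0.156, 0.101] [0.519, -0.243, 0.098] [0.581, -0.064, 0.061] [0.644, -0.151, 0.058]
-1 25 dip -15.2 roll 2.7 az 41.0 tcp [ 0.558 -0.109  0.213] d 0.0 mouth corners [0.459, -0.164, 0.108] [0.528, -0.247, 0.103] [0.575, -0.064, 0.06] [0.644, -0.147, 0.055]
-1 30 dip -18.0 roll 3.8 az 45.0 tcp [ 0.563 -0.108  0.213] d 0.0 mouth corners [0.463, -0.17
[... 2111 characters left out ...]
.191, 0.081]
1 45 dip 26.0 roll 8.1 az -18.0 tcp [ 0.503 -0.088  0.183] d 0.025 mouth corners [0.499, -0.049, 0.033] [0.474, -0.153, 0.018] [0.638, -0.092, 0.098] [0.613, -0.196, 0.083]
1 60 dip 32.5 roll 14.0 az -33.0 tcp [ 0.499 -0.077  0.173] d 0.035 mouth corners [0.526, -0.032, 0.028] [0.483, -0.127, 0.002] [0.642, -0.106, 0.109] [0.6, -0.201, 0.083]
1 75 dip 36.8 roll 21.0 az -51.0 tcp [ 0.499 -0.065  0.164] d 0.035 mouth corners [0.557, -0.02, 0.028] [0.5, -0.104, -0.01] [0.642, -0.12, 0.12] [0.586, -0.204, 0.081]
1 90 dip 38.4 roll 29.0 az -69.0 tcp [ 0.502 -0.053  0.156] d 0.03 mouth corners [0.588, -0.016, 0.034] [0.523, -0.084, -0.019] [0.637, -0.135, 0.129] [0.572, -0.203, 0.077]
```

Run:
```python
from h import *
P=np.load('pics/cl0.npz')['P'].reshape(-1,3)
L=P[(P[:,0]>.3)&(P[:,0]<.8)&(P[:,1]>-.06)&(P[:,1]<.35)&(P[:,2]>.06)]
for z in (.1,.115,.13):
  for ph in (0,10,15,20,25):
    Q=Q0*R.from_euler('z',ph,degrees=True); B=bk(Q)
    ref=[.02,0,-.073]; wr=[.572,-.142,z]
    t=tcp_for(Q,ref,wr)
    rel=Q.inv().apply(L-t)
    d=np.maximum(np.abs(rel)-[.0375,.089,1e9],0); d[:,2]=np.maximum(np.maximum(rel[:,2],-.2-rel[:,2]),0)
    g=lambda p:(B.apply(np.array(p)-ref)+wr).round(3).tolist()
    print(z,ph,'tcp',t.round(3),'d',np.linalg.norm(d,axis=1).min().round(3),g([-.08,.054,-.083]),g([-.08,-.054,-.083]),'heel ends',g([.05,.045,-.073]),g([.05,-.045,-.073]))
st()
plan([[.375,-.322,.20]],rnd=1,step=.5,f=10)
Q=Q0*R.from_euler('z',10,degrees=True)
plan([[.375,-.322,.20],tcp_for(Q,[.02,0,-.073],[.572,-.142,.12])],[0]*5+[.4]*5,rnd=1,step=.5,f=10)
```

```text
0.1 0 tcp [ 0.54  -0.113  0.221] d 0.003 [0.459, -0.126, 0.09] [0.497, -0.228, 0.09] heel ends [0.584, -0.089, 0.1] [0.616, -0.174, 0.1]
0.1 10 tcp [ 0.532 -0.113  0.219] d 0.013 [0.464, -0.111, 0.08] [0.488, -0.216, 0.079] heel ends [0.591, -0.092, 0.104] [0.611, -0.179, 0.103]
0.1 15 tcp [ 0.528 -0.112  0.217] d 0.018 [0.468, -0.103, 0.075] [0.484, -0.21, 0.073] heel ends [0.594, -0.093, 0.106] [0.608, -0.182, 0.104]
0.1 20 tcp [ 0.524 -0.111  0.215] d 0.023 [0.472, -0.096, 0.071] [0.481, -0.203, 0.067] heel ends [0.597, -0.095, 0.108] [0.605, -0.184, 0.105]
0.1 25 tcp [ 0.52  -0.11   0.213] d 0.027 [0.477, -0.088, 0.067] [0.479, -0.196, 0.062] heel ends [0.6, -0.097, 0.11] [0.602, -0.187, 0.106]
0.115 0 tcp [ 0.54  -0.113  0.236] d 0.013 [0.459, -0.126, 0.105] [0.497, -0.228, 0.105] heel ends [0.584, -0.089, 0.115] [0.616, -0.174, 0.115]
0.115 10 tcp [ 0.532 -0.113  0.234] d 0.023 [0.464, -0.111, 0.095] [0.488, -0.216, 0.094] heel ends [0.591, -0.092, 0.119] [0.611, -0.179, 0.118]
0.115 15 tcp [ 0.528 -0.112  0.232] d 0.027 [0.468, -0.103, 0.09] [0.484, -0.21, 0.088] heel ends [0.
[... 1358 characters left out ...]

4 [ 0.374 -0.322  0.199] [[-0.277, 0.937, 0.215], [0.734, 0.35, -0.582], [-0.62, -0.004, -0.785]]
[[-0.3, -0.1, -0.5, 0, 10.0], [-0.4, -0.1, -0.5, 0, 10.0], [-0.3, -0.1, -0.5, 0, 10.0], [-0.1, 0, -0.1, 0, 10.0], [0.2, 0.5, -0.3, 0, 10.0], [0.2, 0.5, -0.3, 0.4, 10.0], [0.2, 0.5, -0.3, 0.4, 10.0], [0.2, 0.5, -0.3, 0.4, 10.0]]
[[0.3, 0.5, -0.3, 0.4, 10.0], [0.3, 0.5, -0.3, 0.4, 10.0], [0.3, 0.5, -0.3, 0, 10.0], [0.3, 0.5, -0.3, 0, 10.0], [0.3, 0.5, -0.3, 0, 10.0], [0.3, 0.5, -0.3, 0, 10.0], [0.3, 0.5, -0.2, 0, 10.0], [0.3, 0.5, -0.3, 0, 10.0]]
[[0.3, 0.5, -0.2, 0, 10.0], [0.2, 0.4, -0.3, 0, 10.0]]
18 [ 0.531 -0.113  0.24 ] [[-0.11, 0.97, 0.215], [0.784, 0.218, -0.582], [-0.611, 0.104, -0.785]]
```

>>> send_rows(
  plan=[
    [-0.15, 0, -0.2, 0, 10],
    [-0.25, -0.05, -0.35, 0, 10],
    [-0.3, -0.1, -0.5, 0, 10],
    [-0.3, -0.1, -0.5, 0, 10],
    [-0.15, 0, -0.2, 0, 10],
    [0, 0, 0, 0, 10],
  ],
)

```text
time: 15.9
ee_pos: [0.3754, -0.3194, 0.2038]
ee_rot: [0.269, 0.537, 0.777, -0.188]
contact_force: [0.3, -0.1, -4.8]
opening: 0.02
```

```bash
python3 -c "
from h import *
st()
c=snap('scene','scene4');snap('wrist','wrist4')
im=load('scene4')['pixels'][100:370,100:420];cv2.imwrite('pics/s4c.png',cv2.resize(im,None,fx=2.2,fy=2.2))"
```

```text
t 15.9 q [ 1.076  0.313 -0.844  2.335  1.472  0.744 -0.573] p [ 0.3754 -0.3194  0.2038] F [ 0.3 -0.1 -4.8] op 0.02
z [ 0.217 -0.581 -0.785] y [ 0.936  0.352 -0.002] lean 38.3 az -69.6 jaw az 20.6
```

View pics/s4c.png

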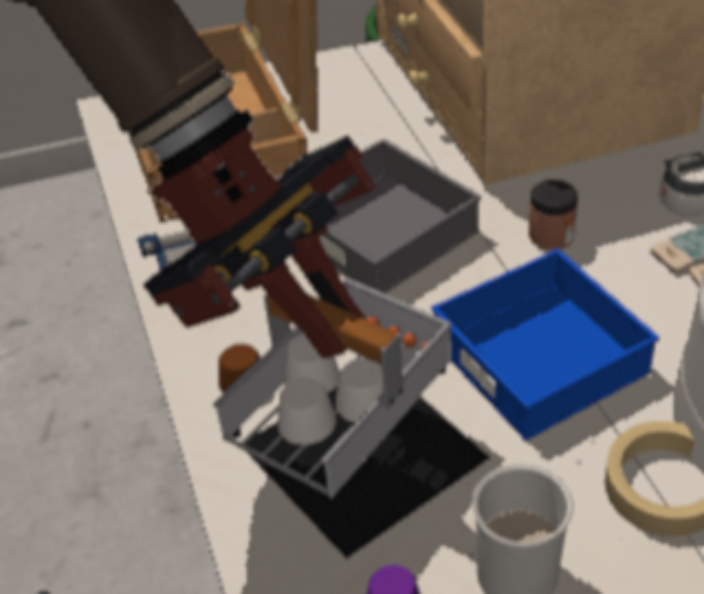

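View pics/wrist4.png

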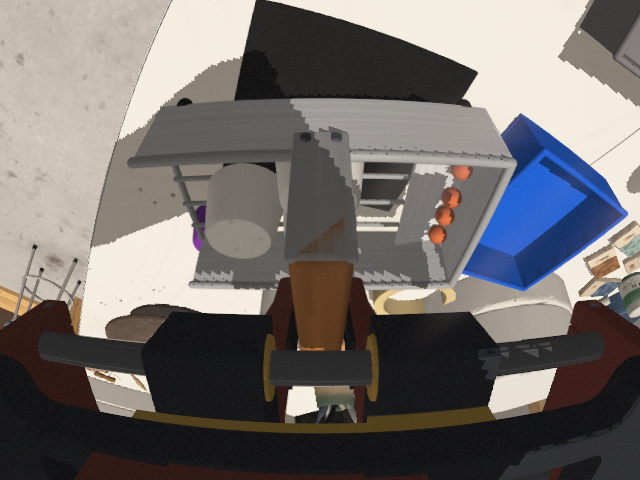

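Run:
```python
from h import *
Q=Q0*R.from_euler('z',10,degrees=True)
plan([tcp_for(Q,[.02,0,-.073],[.572,-.145,.13])],[0,.3,.4,.4,.4,.3,.2],rnd=2,step=.6,f=10)
```

```text
[[0.21, 0.6, -0.33, 0, 10.0], [0.21, 0.6, -0.33, 0.3, 10.0], [0.23, 0.6, -0.33, 0.4, 10.0], [0.26, 0.6, -0.34, 0.4, 10.0], [0.28, 0.6, -0.34, 0.4, 10.0], [0.31, 0.6, -0.35, 0.3, 10.0], [0.33, 0.6, -0.36, 0.2, 10.0], [0.34, 0.6, -0.36, 0, 10.0]]
[[0.34, 0.6, -0.36, 0, 10.0], [0.34, 0.6, -0.36, 0, 10.0], [0.34, 0.6, -0.35, 0, 10.0], [0.18, 0.32, -0.19, 0, 10.0]]
12 [ 0.532 -0.116  0.248] [[-0.111, 0.97, 0.215], [0.784, 0.219, -0.58], [-0.61, 0.104, -0.785]]
```

>>> send_rows(
  plan=[
    [0.1, 0.3, -0.15, 0, 10],
    [0.2, 0.5, -0.3, 0.3, 10],
    [0.2, 0.6, -0.35, 0.4, 10],
    [0.25, 0.6, -0.35, 0.4, 10],
    [0.3, 0.6, -0.35, 0.4, 10],
    [0.3, 0.5, -0.35, 0.3, 10],
    [0.3, 0.4, -0.3, 0.2, 10],
    [0.2, 0.2, -0.15, 0, 10],
  ],
)

```text
time: 17.0
ee_pos: [0.4562, -0.2028, 0.2281]
ee_rot: [0.284, 0.603, 0.727, -0.163]
contact_force: [-0.7, 0.1, -3.7]
opening: 0.0196
```

Run:
```python
from h import *
st()
Q=Q0*R.from_euler('z',10,degrees=True)
plan([tcp_for(Q,[.02,0,-.073],[.572,-.145,.13])],rnd=2,step=.5,f=10)
c=snap('scene','scene5')
```

```text
t 17.0 q [ 0.798  0.37  -0.951  2.214  1.257  1.011 -0.803] p [ 0.4562 -0.2028  0.2281] F [-0.7  0.1 -3.7] op 0.0196
z [ 0.217 -0.58  -0.785] y [0.97  0.22  0.105] lean 38.3 az -69.5 jaw az 12.8
[[0.25, 0.5, -0.26, 0, 10.0], [0.25, 0.5, -0.27, 0, 10.0], [0.25, 0.5, -0.26, 0, 10.0], [0.25, 0.5, -0.27, 0, 10.0], [0.25, 0.5, -0.26, 0, 10.0], [0.25, 0.5, -0.27, 0, 10.0], [0.07, 0.15, -0.08, 0, 10.0]]
7 [ 0.532 -0.116  0.249] [[-0.112, 0.97, 0.217], [0.784, 0.22, -0.58], [-0.61, 0.105, -0.785]]
```

View pics/scene5.png

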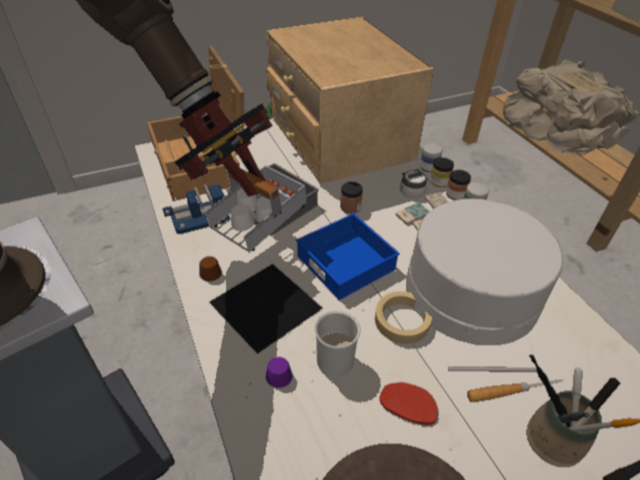

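>>> send_rows(
  plan=[
    [0.15, 0.3, -0.15, 0, 10],
    [0.25, 0.5, -0.3, 0, 10],
    [0.25, 0.5, -0.3, 0, 10],
    [0.25, 0.5, -0.3, 0, 10],
    [0.25, 0.5, -0.3, 0, 10],
    [0.25, 0.5, -0.25, 0, 10],
    [0.15, 0.3, -0.1, 0, 10],
    [0, 0.05, 0, 0, 10],
  ],
)

```text
time: 18.05
ee_pos: [0.5313, -0.1171, 0.2493]
ee_rot: [0.284, 0.603, 0.727, -0.164]
contact_force: [-0.4, 0.3, -5.4]
opening: 0.0198
```

Run:
```python
from h import *
st()
o=get_obs();Q=R.from_quat(o['ee_rot'],scalar_first=True);h=o['ee_pos']+Q.apply([0,0,.0613]);B=bk(Q)
for p in ([.05,.045,-.073],[.05,-.045,-.073],MOUTH): print((h+B.apply(p)).round(3))
c=snap('scene','scene6');snap('top','top6');snap('wrist','wrist6')
im=c['pixels'][50:290,120:400];cv2.imwrite('pics/s6c.png',cv2.resize(im,None,fx=2.4,fy=2.4))
im=load('top6')['pixels'][130:370,100:400];cv2.imwrite('pics/t6c.png',cv2.resize(im,None,fx=2.4,fy=2.4))
```

```text
t 18.05 q [ 0.577  0.475 -0.97   2.03   1.182  1.222 -0.83 ] p [ 0.5313 -0.1171  0.2493] F [-0.4  0.3 -5.4] op 0.0198
z [ 0.216 -0.581 -0.785] y [0.97  0.219 0.104] lean 38.3 az -69.6 jaw az 12.7
[ 0.591 -0.096  0.134]
[ 0.61  -0.183  0.134]
[ 0.474 -0.168  0.12 ]
```

View pics/s6c.png

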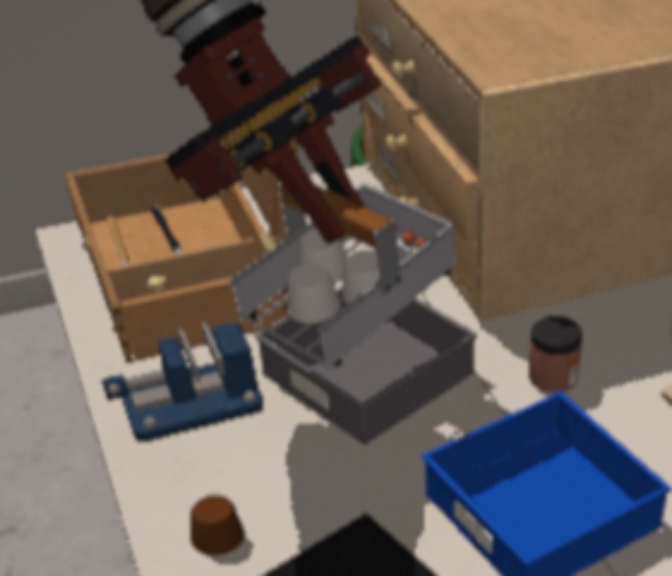

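View pics/t6c.png

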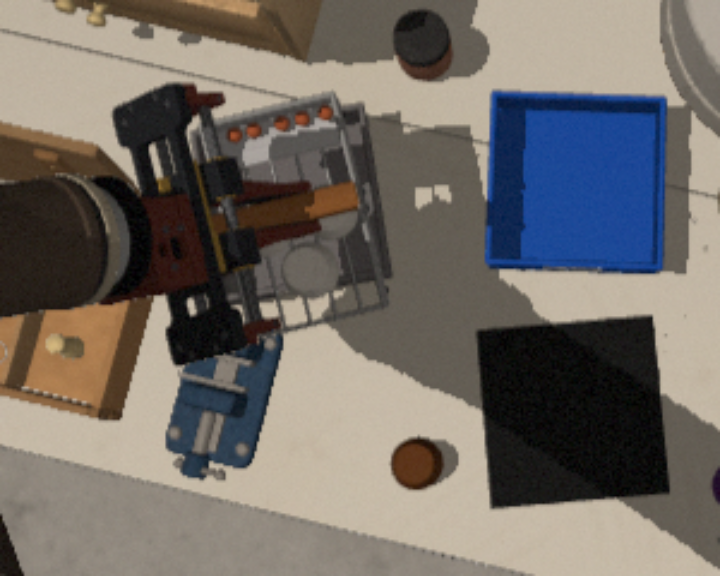

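View pics/wrist6.png

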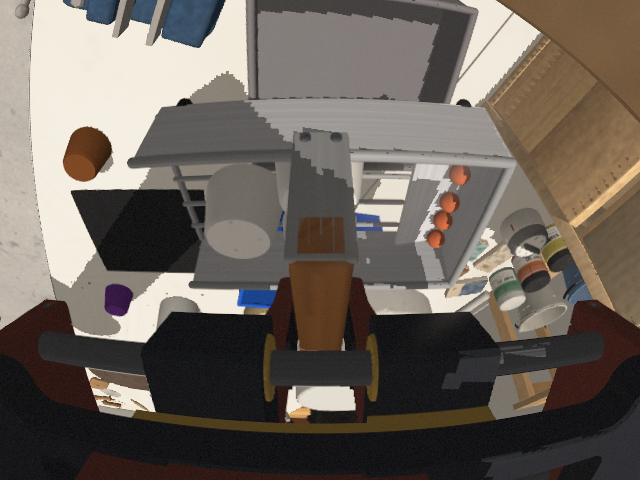

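Run:
```python
from h import *
Q=Q0*R.from_euler('z',22,degrees=True)
plan([tcp_for(Q,[.02,0,-.073],[.572,-.145,.112])],[.4]*6,rnd=2,step=.15,f=10)
```

```text
[[0.15, -0.07, 0.11, 0.4, 10.0], [0.15, -0.08, 0.11, 0.4, 10.0], [0.15, -0.09, 0.12, 0.4, 10.0], [0.14, -0.09, 0.12, 0.4, 10.0], [0, 0, 0, 0.4, 10.0], [0, 0, 0, 0.4, 10.0]]
6 [ 0.523 -0.114  0.226] [[0.094, 0.972, 0.214], [0.812, 0.05, -0.582], [-0.576, 0.228, -0.785]]
```

>>> send_rows(
  plan=[
    [0.15, -0.1, 0.1, 0.3, 10],
    [0.15, -0.1, 0.1, 0.4, 10],
    [0.15, -0.1, 0.1, 0.4, 10],
    [0.15, -0.1, 0.15, 0.4, 10],
    [0, 0, 0, 0.4, 10],
    [0, 0, 0, 0.4, 10],
    [0, 0, 0, 0, 10],
    [0, 0, 0, 0, 10],
  ],
)

```text
time: 19.2
ee_pos: [0.521, -0.1136, 0.2267]
ee_rot: [0.299, 0.673, 0.663, -0.135]
contact_force: [-0.4, 0.2, -4.4]
opening: 0.0196
```

Run:
```python
from h import *
st()
o=get_obs();Q=R.from_quat(o['ee_rot'],scalar_first=True);M=bk(Q).as_matrix();print(np.degrees(np.arcsin(M[2,:2])))
snap('top','top7');snap('wrist','wrist7')
im=load('top7')['pixels'][130:330,150:350];cv2.imwrite('pics/t7c.png',cv2.resize(im,None,fx=3,fy=3))
```

```text
t 19.2 q [ 0.545  0.491 -0.941  2.072  1.209  1.201 -1.095] p [ 0.521  -0.1136  0.2267] F [-0.4  0.2 -4.4] op 0.0196
z [ 0.215 -0.581 -0.785] y [0.973 0.058 0.224] lean 38.3 az -69.7 jaw az 3.4
[13.10826077  1.89114914]
```

View pics/t7c.png

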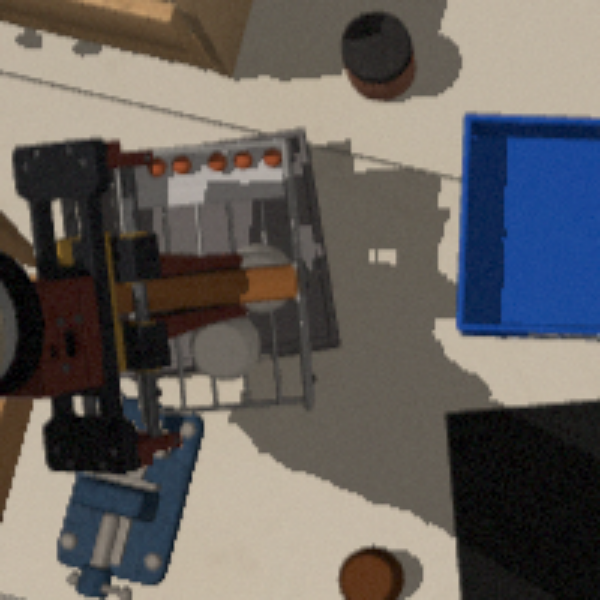

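View pics/wrist7.png

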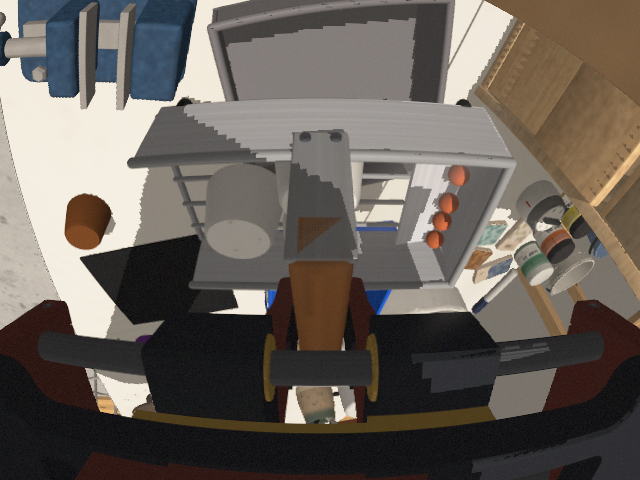

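>>> send_rows(
  plan=[
    [0, 0, 0, 0.3, 10],
    [0, 0, 0, 0.2, 10],
    [0, 0, 0, 0, 10],
    [0, 0, 0, 0, 10],
  ],
)

```text
time: 19.8
ee_pos: [0.5209, -0.1135, 0.2265]
ee_rot: [0.302, 0.687, 0.648, -0.128]
contact_force: [-0.2, 0.4, -3.9]
opening: 0.0198
```

Run:
```python
from h import *
st()
o=get_obs();Q=R.from_quat(o['ee_rot'],scalar_first=True);M=bk(Q).as_matrix();print(np.degrees(np.arcsin(M[2,:2])))
snap('top','top8');snap('wrist','wrist8')
im=load('top8')['pixels'][130:330,150:350];cv2.imwrite('pics/t8c.png',cv2.resize(im,None,fx=3,fy=3))
```

```text
t 19.8 q [ 0.542  0.489 -0.937  2.072  1.208  1.199 -1.139] p [ 0.5209 -0.1135  0.2265] F [-0.2  0.4 -3.9] op 0.0198
z [ 0.215 -0.581 -0.785] y [0.968 0.022 0.249] lean 38.3 az -69.7 jaw az 1.3
[14.56972218  2.3659655 ]
```

View pics/wrist8.png

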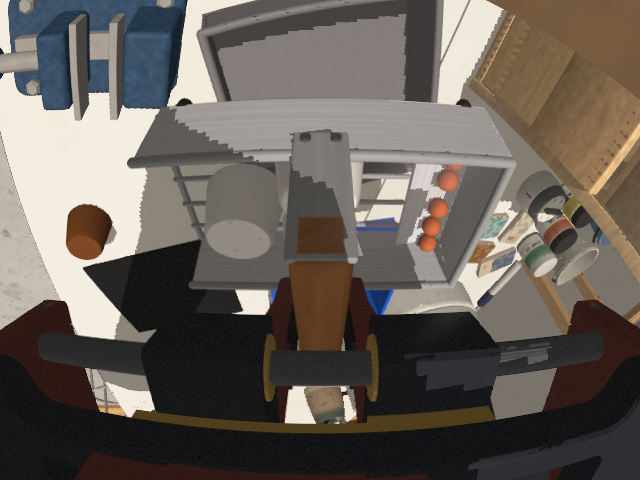

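View pics/t8c.png

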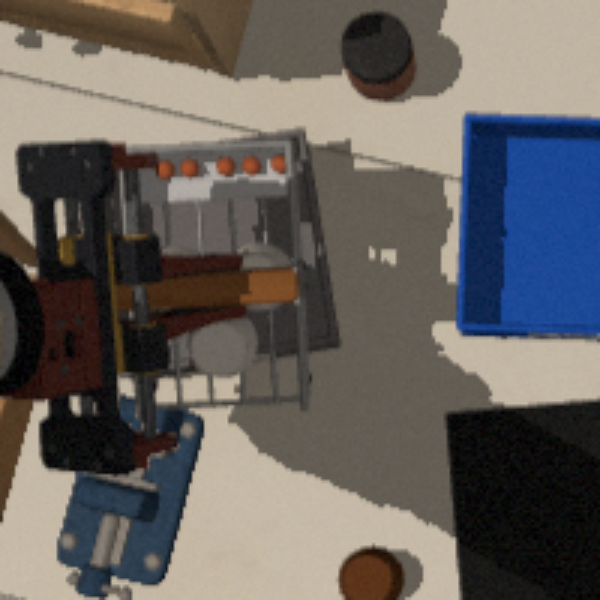

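>>> send_rows(
  plan=[
    [0, 0, 0, 0, 10],
    [0, 0, 0, 0, 10],
    [0, 0, 0, 0, 10],
    [0, 0, 0, 0, 10],
    [0, 0, 0, 0, 10],
  ],
)

```text
time: 20.52
ee_pos: [0.5209, -0.1135, 0.2265]
ee_rot: [0.302, 0.687, 0.648, -0.128]
contact_force: [0.5, -0.6, -3.3]
opening: 0.0197
```

Run:
```python
from h import *
snap('top','top9');snap('wrist','wrist9')
a=load('top9')['pixels'][130:330,150:350];a=cv2.resize(a,(480,480)); b=load('wrist9')['pixels'][60:300,100:540]
b=cv2.resize(b,(800,436)); cv2.imwrite('pics/t9c.png',a); cv2.imwrite('pics/w9c.png',b)
```

```text
(no output)
```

View pics/w9c.png

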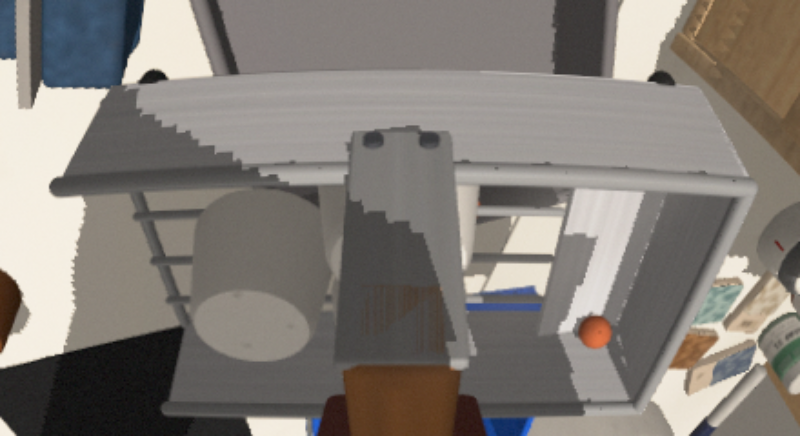

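View pics/t9c.png

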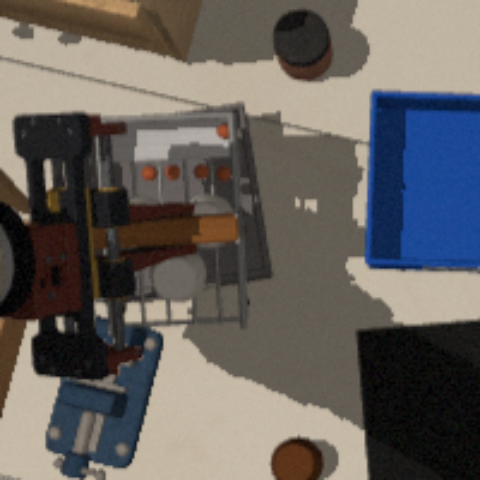

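>>> send_rows(
  plan=[
    [0, 0, 0, 0, 10],
    [0, 0, 0, 0, 10],
    [0, 0, 0, 0, 10],
  ],
)

```text
time: 21.0
ee_pos: [0.5209, -0.1135, 0.2265]
ee_rot: [0.302, 0.687, 0.648, -0.128]
contact_force: [-1.0, -0.2, -4.3]
opening: 0.0197
```

```bash
cat > look.py <<'E'
from h import *
import sys
n=sys.argv[1]; st()
o=get_obs();Q=R.from_quat(o['ee_rot'],scalar_first=True);M=bk(Q).as_matrix();print('dip/roll',np.degrees(np.arcsin(M[2,:2])).round(1))
snap('top','top'+n);snap('wrist','wrist'+n)
a=load('top'+n)['pixels'][130:330,150:350];a=cv2.resize(a,(400,400)); b=load('wrist'+n)['pixels'][20:300,100:540]
b=cv2.resize(b,(800,509)); cv2.imwrite('pics/tw%s.png'%n,b); cv2.imwrite('pics/tt%s.png'%n,a)
E
python3 look.py 10
```

```text
t 21.0 q [ 0.542  0.489 -0.937  2.072  1.208  1.198 -1.139] p [ 0.5209 -0.1135  0.2265] F [-1.  -0.2 -4.3] op 0.0197
z [ 0.215 -0.581 -0.785] y [0.968 0.022 0.249] lean 38.3 az -69.7 jaw az 1.3
dip/roll [14.6  2.4]
```

View pics/tw10.png

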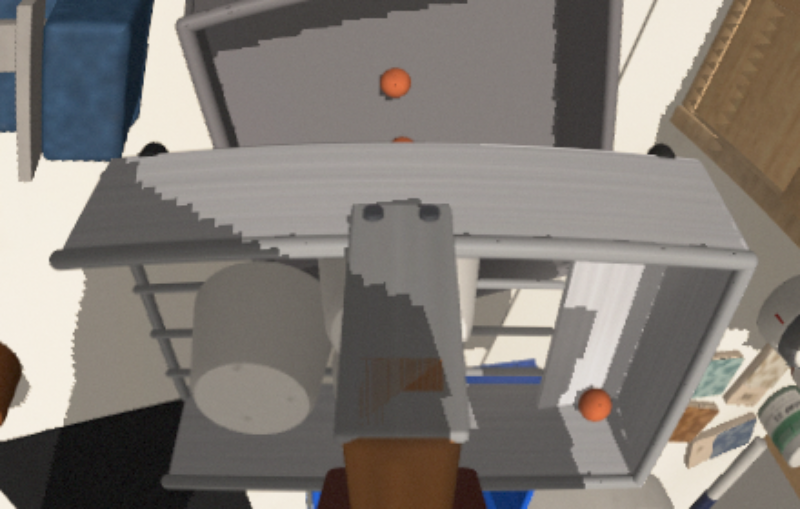

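View pics/tt10.png

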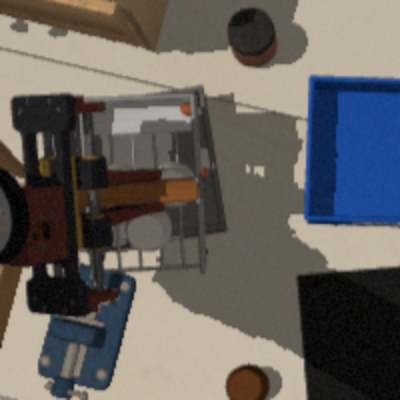

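>>> send_rows(
  plan=[
    [0, 0, 0, -0.6, 10],
    [0, 0, 0, -0.8, 10],
    [0, 0, 0, -0.6, 10],
    [0, 0, 0, 0.6, 10],
    [0, 0, 0, 0.8, 10],
    [0, 0, 0, 0.6, 10],
    [0, 0, 0, 0, 10],
    [0, 0, 0, 0, 10],
  ],
)

```text
time: 22.1
ee_pos: [0.5209, -0.1135, 0.2265]
ee_rot: [0.302, 0.687, 0.648, -0.128]
contact_force: [0.6, 0.5, -4.3]
opening: 0.0198
```

```bash
python3 look.py 11
```

```text
t 22.1 q [ 0.542  0.489 -0.937  2.072  1.208  1.199 -1.138] p [ 0.5209 -0.1135  0.2265] F [ 0.6  0.5 -4.3] op 0.0198
z [ 0.215 -0.581 -0.785] y [0.968 0.023 0.248] lean 38.3 az -69.7 jaw az 1.4
dip/roll [14.5  2.4]
```

View pics/tw11.png

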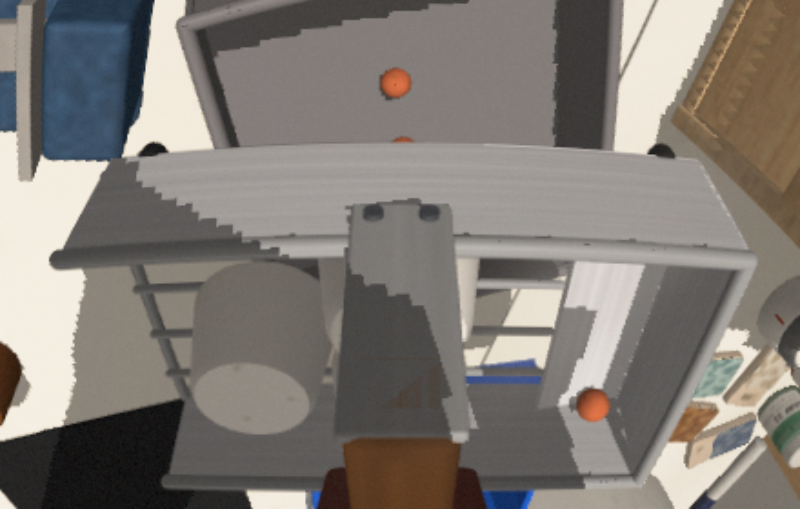

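View pics/tt11.png

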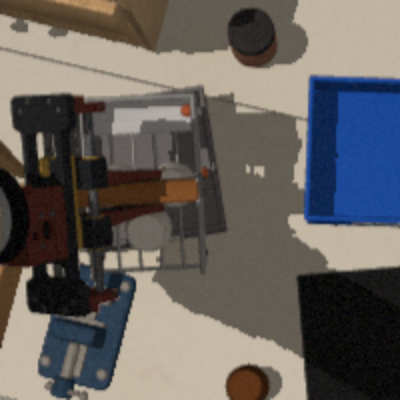

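>>> send_rows(
  plan=[
    [-0.15, 0, 0.1, 0, 10],
    [-0.3, 0, 0.25, 0, 10],
    [0, 0, 0, 0, 10],
    [0.5, 0, -0.4, 0, 10],
    [0, 0, 0, 0.2, 10],
    [0, 0, 0, 0, 10],
    [0, 0, 0, 0, 10],
  ],
)

```text
time: 23.08
ee_pos: [0.5207, -0.1114, 0.2268]
ee_rot: [0.303, 0.693, 0.642, -0.126]
contact_force: [0.2, 0.9, -3.8]
opening: 0.0198
```

```bash
python3 look.py 12
```

```text
t 23.07 q [ 0.537  0.489 -0.937  2.072  1.205  1.201 -1.158] p [ 0.5207 -0.1114  0.2268] F [ 0.2  0.9 -3.8] op 0.0198
z [ 0.215 -0.581 -0.785] y [0.966 0.008 0.259] lean 38.3 az -69.7 jaw az 0.5
dip/roll [15.2  2.6]
```

View pics/tw12.png

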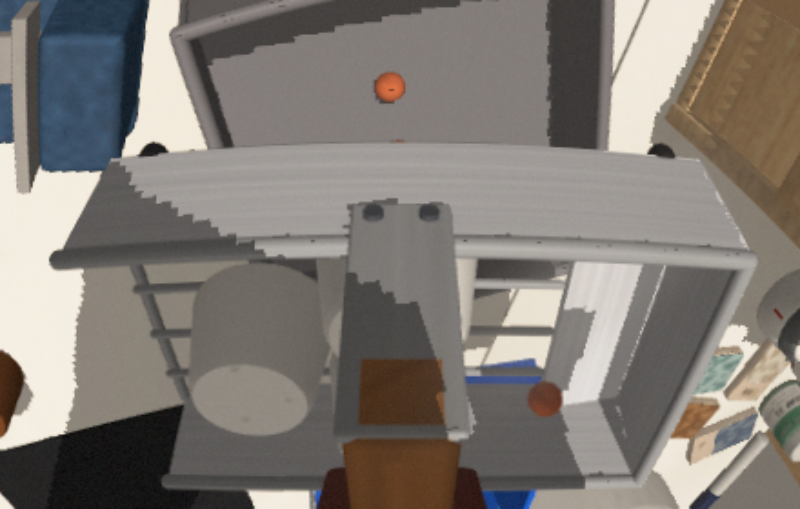

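View pics/tt12.png

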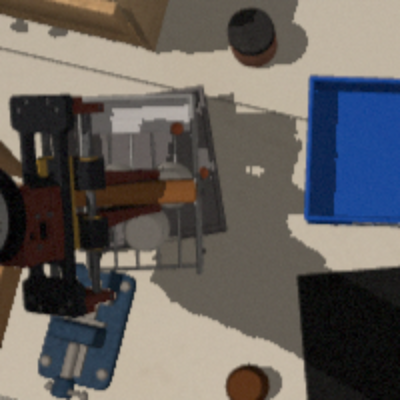

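>>> send_rows(
  plan=[
    [0, 0, 0, -0.1, 10],
    [0, 0, 0, 0, 10],
    [0, 0, 0, 0, 10],
  ],
)

```text
time: 23.55
ee_pos: [0.5207, -0.1115, 0.2268]
ee_rot: [0.302, 0.69, 0.645, -0.127]
contact_force: [-0.8, -0.3, -3.6]
opening: 0.0198
```

```bash
python3 look.py 13
```

```text
t 23.55 q [ 0.538  0.489 -0.938  2.072  1.205  1.201 -1.15 ] p [ 0.5207 -0.1115  0.2268] F [-0.8 -0.3 -3.6] op 0.0198
z [ 0.215 -0.581 -0.785] y [0.967 0.015 0.254] lean 38.3 az -69.7 jaw az 0.9
dip/roll [14.9  2.5]
```

View pics/tw13.png

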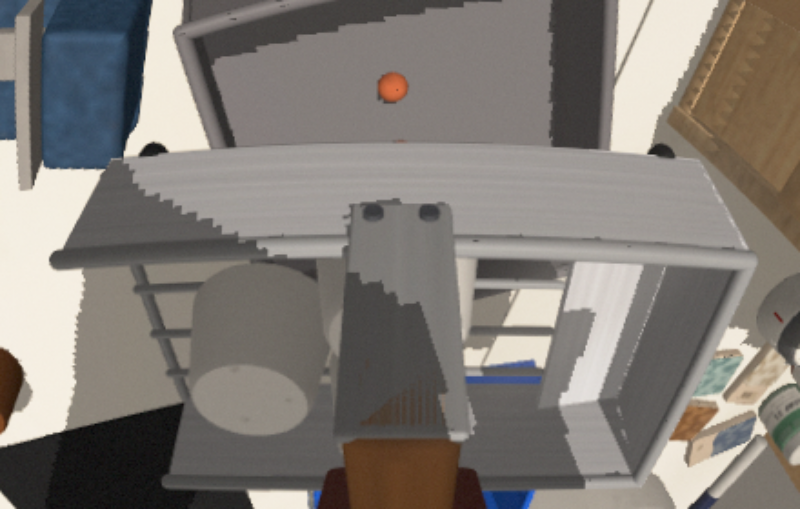

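View pics/tt13.png

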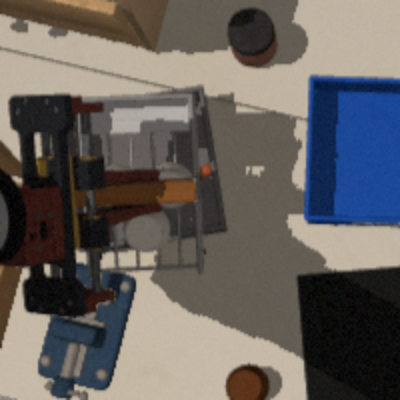

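Run:
```python
from h import *
c=snap('scene','scene13')
im=c['pixels'][80:280,150:370];cv2.imwrite('pics/s13c.png',cv2.resize(im,None,fx=3.4,fy=3,interpolation=cv2.INTER_CUBIC))
```

```text
(no output)
```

View pics/s13c.png

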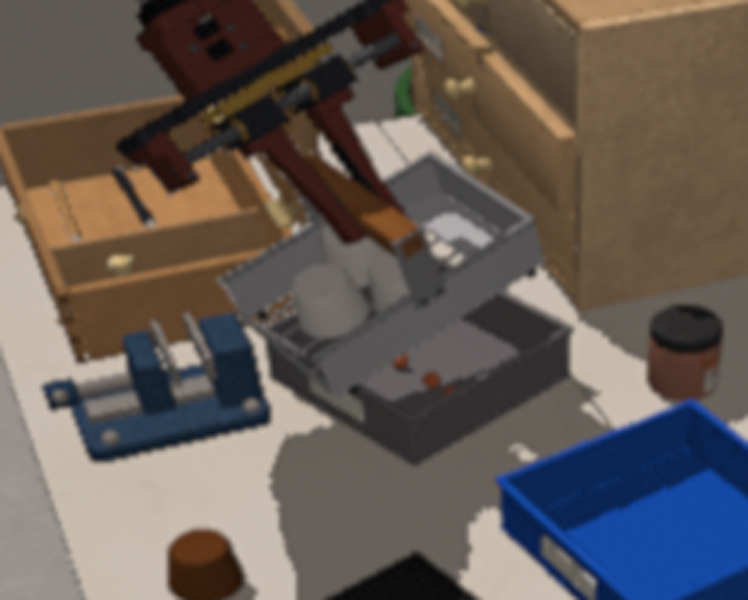

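>>> send_rows(
  plan=[
    [-0.3, 0, 0.25, -0.6, 10],
    [0, 0, 0, -0.8, 10],
    [0.3, 0, -0.25, 0, 10],
    [-0.3, 0, 0.25, 0.6, 10],
    [0.3, 0, -0.25, 0.7, 10],
    [0, 0, 0, 0, 10],
    [0, 0, 0, 0, 10],
    [0, 0, 0, 0, 10],
  ],
)

```text
time: 24.7
ee_pos: [0.5201, -0.1118, 0.2266]
ee_rot: [0.302, 0.687, 0.648, -0.128]
contact_force: [-0.1, 0.3, -3.5]
opening: 0.0199
```

```bash
python3 look.py 14
python3 - <<'E'
from h import *
# next: flatten to phi~5 and shift handle toward (-y) by 0.1
Q=Q0
plan([[.50,-.20,.25]],[-.5]*8,rnd=2,step=.6,f=10)
c=snap('scene','scene14')
im=c['pixels'][80:280,150:370];cv2.imwrite('pics/s14c.png',cv2.resize(im,None,fx=3.4,fy=3,interpolation=cv2.INTER_CUBIC))
E
```

```text
t 24.7 q [ 0.54   0.489 -0.939  2.073  1.206  1.201 -1.142] p [ 0.5201 -0.1118  0.2266] F [-0.1  0.3 -3.5] op 0.0199
z [ 0.215 -0.581 -0.785] y [0.968 0.022 0.249] lean 38.3 az -69.7 jaw az 1.3
dip/roll [14.6  2.4]
[[-0.6, -0.11, 0.2, -0.5, 10.0], [-0.6, -0.13, 0.2, -0.5, 10.0], [-0.6, -0.16, 0.2, -0.5, 10.0], [-0.6, -0.19, 0.2, -0.5, 10.0], [-0.46, -0.17, 0.16, -0.5, 10.0], [0, 0, 0, -0.5, 10.0], [0, 0, 0, -0.5, 10.0], [0, 0, 0, -0.5, 10.0]]
8 [ 0.5  -0.2   0.25] [[-0.211, 0.953, 0.215], [0.757, 0.299, -0.581], [-0.618, 0.04, -0.785]]
```

View pics/tw14.png

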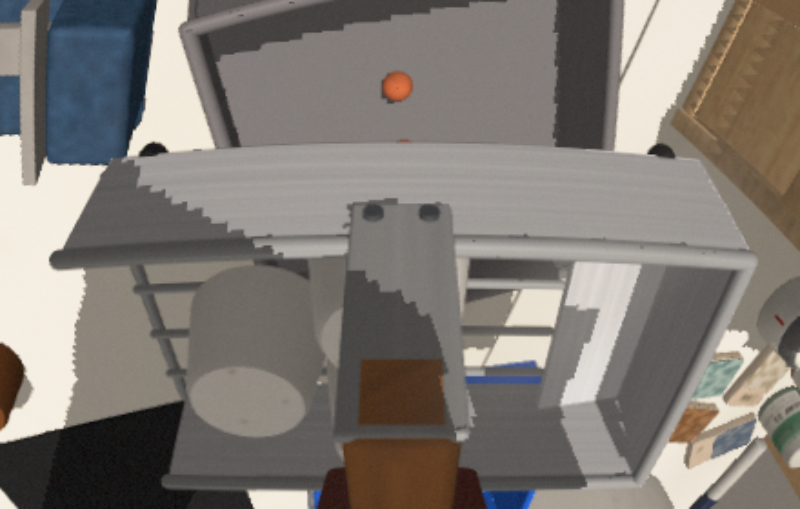

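View pics/s14c.png

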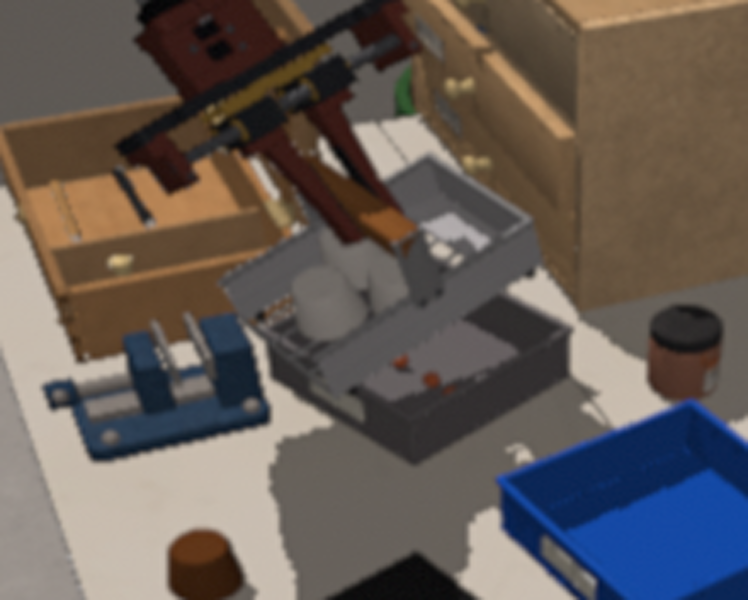

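>>> send_rows(
  plan=[
    [-0.1, 0, -0.3, -0.5, 10],
    [-0.3, -0.1, 0, -0.5, 10],
    [-0.6, -0.15, 0.2, -0.5, 10],
    [-0.6, -0.15, 0.2, -0.5, 10],
    [-0.6, -0.15, 0.2, -0.5, 10],
    [-0.4, -0.1, 0.1, -0.5, 10],
    [-0.2, 0, 0, -0.3, 10],
  ],
)

```text
time: 25.72
ee_pos: [0.5039, -0.1893, 0.264]
ee_rot: [0.28, 0.587, 0.74, -0.171]
contact_force: [1.1, 0.1, -4.9]
opening: 0.0199
```

```bash
python3 look.py 15
python3 - <<'E'
from h import *
c=snap('scene','scene15')
im=c['pixels'][80:300,150:400];cv2.imwrite('pics/s15c.png',cv2.resize(im,None,fx=3,fy=2.7,interpolation=cv2.INTER_CUBIC))
E
```

```text
t 25.73 q [ 0.761  0.391 -0.972  2.079  1.185  1.101 -0.66 ] p [ 0.5039 -0.1893  0.264 ] F [ 1.1  0.1 -4.9] op 0.0199
z [ 0.214 -0.582 -0.785] y [0.965 0.252 0.076] lean 38.3 az -69.8 jaw az 14.6
dip/roll [4.5 0.2]
```

View pics/tt15.png

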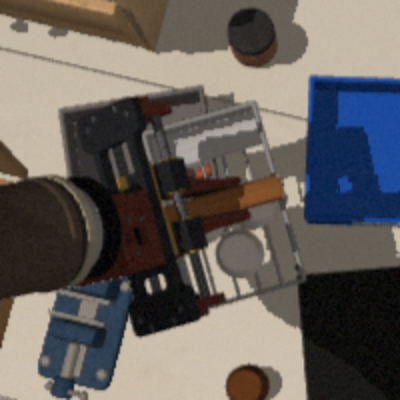

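View pics/s15c.png

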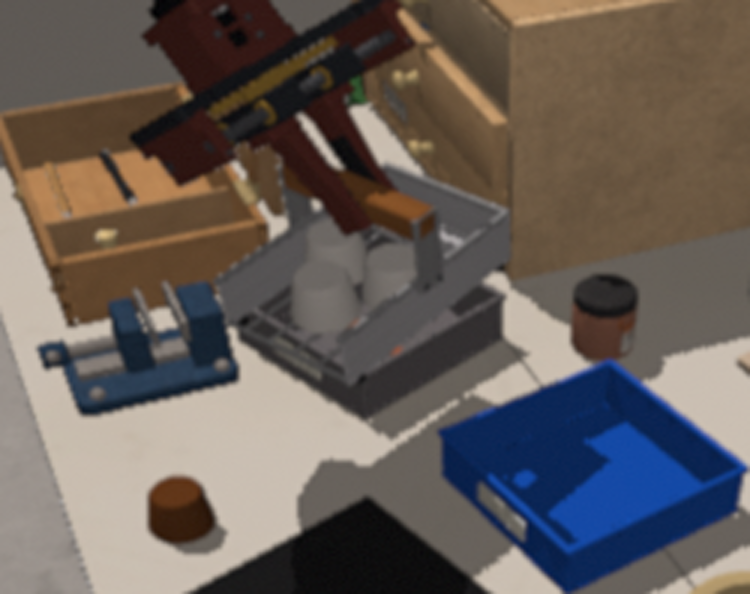

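View pics/wrist15.png

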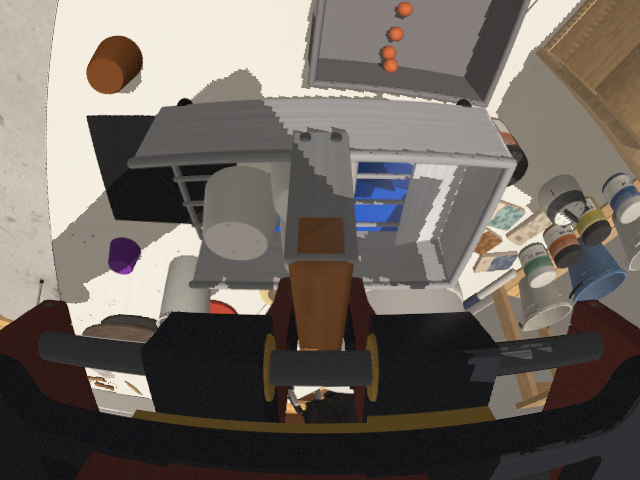

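Run:
```python
from h import *
im=load('top15')['pixels'][160:300,170:310];a=cv2.resize(im,None,fx=4.2,fy=4.2,interpolation=cv2.INTER_CUBIC);cv2.imwrite('pics/t15z.png',a)
c=load('wrist15'); q=R.from_quat(c['q'],scalar_first=True)
m=c['mount']
def wr(u,v,z):
    x,y=u-c['cx'],v-c['cy']; f=c['fx']; r=np.hypot(x,y); th=r/f
    ray=np.array([np.sin(th)*x/r,np.sin(th)*y/r,np.cos(th)])
    o=c['p']+q.apply(m[:3,3]); d=q.apply(m[:3,:3]@ray); return o+d*(z-o[2])/d[2]
for u,v in [(405,10),(396,34),(388,53),(391,66),(316,0),(316,80),(528,0),(490,100)]: print(u,v,wr(u,v,.009).round(3))
```

```text
405 10 [ 0.577 -0.147  0.009]
396 34 [ 0.578 -0.168  0.009]
388 53 [ 0.577 -0.186  0.009]
391 66 [ 0.584 -0.197  0.009]
316 0 [ 0.511 -0.157  0.009]
316 80 [ 0.528 -0.224  0.009]
528 0 [ 0.671 -0.097  0.009]
490 100 [ 0.688 -0.199  0.009]
```

View pics/t15z.png

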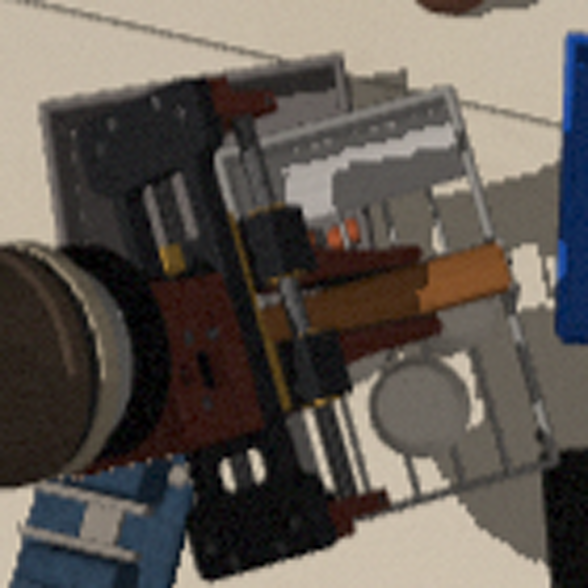

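Run:
```python
from h import *
tray=np.array([.591,-.368])
# handle position such that at phi=62 mouth at desired
Q=Q0*R.from_euler('z',62,degrees=True);B=bk(Q)
mw=np.array([.598,-.378,.085])
H=mw-B.apply(MOUTH); print('H',H)
for ph in (0,15,30,40,45,50,55,60,65,70,75,80,90):
    Q=Q0*R.from_euler('z',ph,degrees=True);B=bk(Q);M=B.as_matrix()
    g=lambda p:(B.apply(p)+H).round(3).tolist()
    print(ph,'dip',np.degrees(np.arcsin(M[2,:2])).round(0),'mouth',g(MOUTH),'mouthdir',(-M[:,0]).round(2),'corners',g([-.08,.054,-.083]),g([-.08,-.054,-.083]),'back',g([.08,.054,-.089]),g([.08,-.054,-.089]))
Qx=Q0; print('tcp',H-Q0.apply([0,0,.0613]))
```

```text
H [ 0.6085726  -0.41296259  0.18695508]
0 dip [0. 0.] mouth [0.534, -0.441, 0.114] mouthdir [-0.94 -0.35 -0.  ] corners [0.515, -0.39, 0.104] [0.553, -0.492, 0.104] back [0.665, -0.334, 0.098] [0.702, -0.436, 0.098]
15 dip [9. 1.] mouth [0.542, -0.422, 0.102] mouthdir [-0.98 -0.15 -0.16] corners [0.535, -0.368, 0.093] [0.552, -0.475, 0.091] back [0.692, -0.344, 0.113] [0.709, -0.451, 0.111]
30 dip [18.  4.] mouth [0.556, -0.404, 0.093] mouthdir [-0.95  0.06 -0.31] corners [0.561, -0.35, 0.087] [0.556, -0.458, 0.08] back [0.715, -0.36, 0.131] [0.71, -0.468, 0.124]
40 dip [23.  6.] mouth [0.567, -0.394, 0.089] mouthdir [-0.89  0.2  -0.4 ] corners [0.581, -0.341, 0.086] [0.562, -0.447, 0.073] back [0.726, -0.374, 0.144] [0.708, -0.479, 0.132]
45 dip [26.  8.] mouth [0.574, -0.39, 0.087] mouthdir [-0.86  0.27 -0.44] corners [0.591, -0.338, 0.086] [0.566, -0.442, 0.071] back [0.731, -0.381, 0.151] [0.705, -0.485, 0.135]
50 dip [28. 10.] mouth [0.58, -0.386, 0.086] mouthdir [-0.81  0.34 -0.48] corners [0.601, -0.335, 0.087] [0.57, -0.437, 0.068] back [0.734, -0.389, 0.158] [0.703, -0.491, 
[... 595 characters left out ...]
 [-0.58  0.57 -0.58] corners [0.643, -0.331, 0.095] [0.591, -0.419, 0.061] back [0.739, -0.423, 0.184] [0.687, -0.511, 0.15]
75 dip [37. 21.] mouth [0.618, -0.373, 0.087] mouthdir [-0.51  0.62 -0.6 ] corners [0.653, -0.332, 0.099] [0.597, -0.416, 0.06] back [0.738, -0.432, 0.191] [0.682, -0.516, 0.152]
80 dip [38. 24.] mouth [0.626, -0.372, 0.088] mouthdir [-0.43  0.66 -0.61] corners [0.663, -0.334, 0.103] [0.603, -0.413, 0.06] back [0.736, -0.441, 0.197] [0.677, -0.52, 0.153]
90 dip [38. 29.] mouth [0.641, -0.372, 0.092] mouthdir [-0.27  0.73 -0.62] corners [0.681, -0.34, 0.112] [0.616, -0.408, 0.06] back [0.73, -0.459, 0.208] [0.665, -0.527, 0.156]
tcp [ 0.59535946 -0.37734203  0.23506203]
```

Run:
```python
from h import *
P=np.load('pics/cl0.npz')['P'].reshape(-1,3)
D=P[(P[:,0]>.55)&(P[:,0]<.95)&(P[:,1]<-.4)&(P[:,1]>-.85)&(P[:,2]>.1)&(P[:,2]<.3)]
print(D.min(0),D.max(0),np.median(D[:,2]))
(c,r)=cv2.minEnclosingCircle(D[:,:2].astype(np.float32)); print(c,r)
from scipy.spatial import cKDTree
H0=np.array([ 0.6086,-.413,.187])
t=D[D[:,2]>.12]
g=np.array([[x,y,-.089 if x>.05 else -.083] for x in np.linspace(-.08,.08,9) for y in (-.054,0,.054)])
L2=P[(P[:,2]>.02)&(P[:,0]>.3)&(P[:,0]<.95)&(P[:,1]<-.2)&(P[:,1]>-.9)]
L2=L2[~((L2[:,0]<.49)&(L2[:,1]>-.46))] # drop basket itself
for dH in ([0,0,0],[.012,.012,.012],[.01,.015,.025],[.0,.02,.02]):
  out=[]
  for ph in (0,15,30,40,50,60,70,80,90):
    Q=Q0*R.from_euler('z',ph,degrees=True);G=bk(Q).apply(g)+H0+dH
    d,i=cKDTree(L2).query(G); k=d.argmin(); out.append((ph,round(d[k],3),L2[i[k]].round(2).tolist(),g[k].round(2).tolist()))
  print(dH); [print('  ',o) for o in out]
```

```text
[ 0.55041167 -0.84921417  0.10003934] [ 0.85514667 -0.45085454  0.17409826] 0.13358579686165675
(0.6758435368537903, -0.6574447154998779) 0.22387878596782684
[0, 0, 0]
   (0, np.float64(0.017), [0.69, -0.46, 0.1], [0.06, -0.05, -0.09])
   (15, np.float64(0.002), [0.71, -0.45, 0.11], [0.08, -0.05, -0.09])
   (30, np.float64(0.002), [0.67, -0.47, 0.12], [0.04, -0.05, -0.08])
   (40, np.float64(0.002), [0.67, -0.47, 0.12], [0.04, -0.05, -0.08])
   (50, np.float64(0.002), [0.69, -0.48, 0.13], [0.06, -0.05, -0.09])
   (60, np.float64(0.002), [0.68, -0.49, 0.13], [0.06, -0.05, -0.09])
   (70, np.float64(0.002), [0.66, -0.49, 0.13], [0.04, -0.05, -0.08])
   (80, np.float64(0.001), [0.65, -0.49, 0.13], [0.04, -0.05, -0.08])
   (90, np.float64(0.001), [0.65, -0.5, 0.13], [0.04, -0.05, -0.08])
[0.012, 0.012, 0.012]
   (0, np.float64(0.025), [0.69, -0.46, 0.11], [0.04, -0.05, -0.08])
   (15, np.float64(0.013), [0.72, -0.45, 0.13], [0.08, -0.05, -0.09])
   (30, np.float64(0.002), [0.7, -0.46, 0.13], [0.06, -0.05, -0.09])
   (40, np.float64(0.002), [0.7, -0.46, 0.13], [0.06, -0.05, -0.09])
   (50
[... 934 characters left out ...]
oat64(0.015), [0.66, -0.48, 0.14], [0.02, -0.05, -0.08])
[0.0, 0.02, 0.02]
   (0, np.float64(0.036), [0.7, -0.46, 0.11], [0.06, -0.05, -0.09])
   (15, np.float64(0.022), [0.71, -0.45, 0.13], [0.08, -0.05, -0.09])
   (30, np.float64(0.011), [0.72, -0.45, 0.14], [0.08, -0.05, -0.09])
   (40, np.float64(0.01), [0.7, -0.46, 0.14], [0.06, -0.05, -0.09])
   (50, np.float64(0.013), [0.69, -0.47, 0.14], [0.06, -0.05, -0.09])
   (60, np.float64(0.015), [0.69, -0.47, 0.14], [0.06, -0.05, -0.09])
   (70, np.float64(0.017), [0.66, -0.48, 0.14], [0.04, -0.05, -0.08])
   (80, np.float64(0.017), [0.66, -0.48, 0.14], [0.04, -0.05, -0.08])
   (90, np.float64(0.019), [0.66, -0.48, 0.14], [0.04, -0.05, -0.08])
```

Run:
```python
from h import *
H=np.array([.6236,-.401,.222])
o=get_obs();Q=R.from_quat(o['ee_rot'],scalar_first=True)
plan([[.51,-.23,.285],H-Q.apply([0,0,.0613])],rnd=2,step=.6,f=10)
```

```text
[[-0.6, -0.04, 0.12, 0, 10.0], [-0.6, -0.04, 0.11, 0, 10.0], [-0.33, -0.03, 0.07, 0, 10.0], [-0.59, 0.33, 0.6, 0, 10.0], [-0.6, 0.33, 0.6, 0, 10.0], [-0.59, 0.33, 0.6, 0, 10.0], [-0.6, 0.33, 0.6, 0, 10.0], [-0.59, 0.33, 0.6, 0, 10.0]]
[[-0.6, 0.34, 0.6, 0, 10.0], [-0.13, 0.07, 0.13, 0, 10.0]]
10 [ 0.61  -0.365  0.27 ] [[-0.152, 0.965, 0.215], [0.774, 0.251, -0.581], [-0.615, 0.078, -0.785]]
```

>>> send_rows(
  plan=[
    [-0.3, 0, 0.05, 0, 10],
    [-0.6, -0.05, 0.1, 0, 10],
    [-0.6, 0, 0.15, 0, 10],
    [-0.6, 0.15, 0.4, 0, 10],
    [-0.6, 0.3, 0.6, 0, 10],
    [-0.6, 0.35, 0.6, 0, 10],
    [-0.5, 0.3, 0.5, 0, 10],
    [-0.3, 0.2, 0.3, 0, 10],
  ],
)

```text
time: 26.88
ee_pos: [0.5771, -0.3226, 0.278]
ee_rot: [0.28, 0.588, 0.74, -0.17]
contact_force: [-0.5, 0.1, -3.6]
opening: 0.0202
```

```bash
python3 look.py 16;python3 - <<'E'
from h import *
H=np.array([.6236,-.401,.222])
o=get_obs();Q=R.from_quat(o['ee_rot'],scalar_first=True)
plan([H-Q.apply([0,0,.0613])],rnd=2,step=.6,f=10)
E
```

```text
t 26.88 q [ 0.875  0.514 -0.881  1.85   1.254  1.045 -0.402] p [ 0.5771 -0.3226  0.278 ] F [-0.5  0.1 -3.6] op 0.0202
z [ 0.214 -0.581 -0.785] y [0.965 0.251 0.077] lean 38.3 az -69.8 jaw az 14.6
dip/roll [4.6 0.3]
[[-0.52, 0.33, 0.6, 0, 10.0], [-0.53, 0.32, 0.6, 0, 10.0], [-0.07, 0.05, 0.08, 0, 10.0]]
3 [ 0.611 -0.365  0.27 ] [[-0.152, 0.965, 0.214], [0.774, 0.251, -0.581], [-0.614, 0.077, -0.785]]
```

View pics/top16.png

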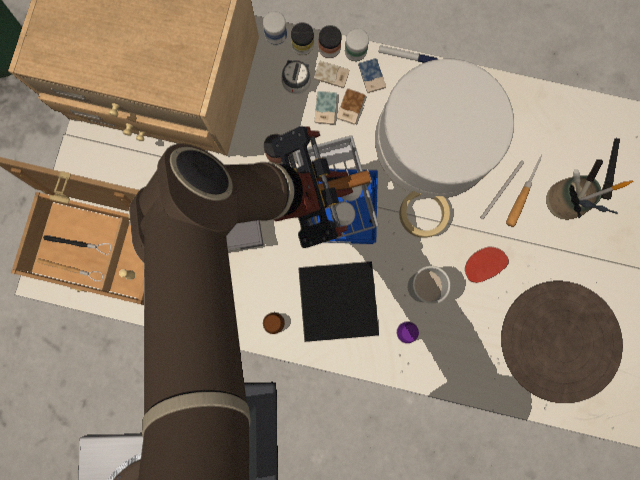

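View pics/wrist16.png

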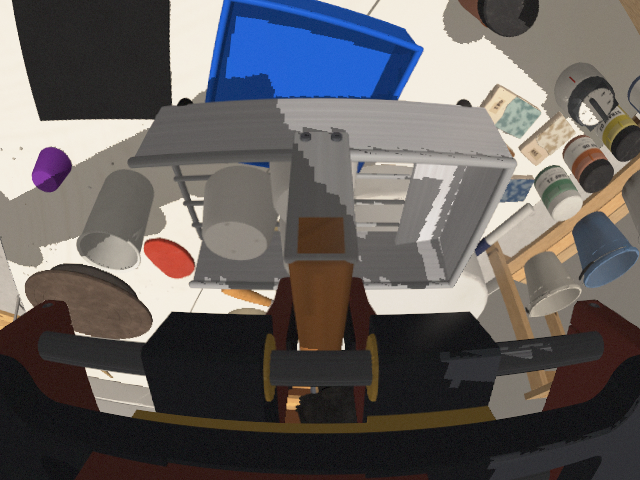

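Run:
```python
from h import *
c=snap('scene','scene16')
im=c['pixels'][80:300,150:420];cv2.imwrite('pics/s16c.png',cv2.resize(im,None,fx=2.9,fy=2.7,interpolation=cv2.INTER_CUBIC))
```

```text
(no output)
```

View pics/s16c.png

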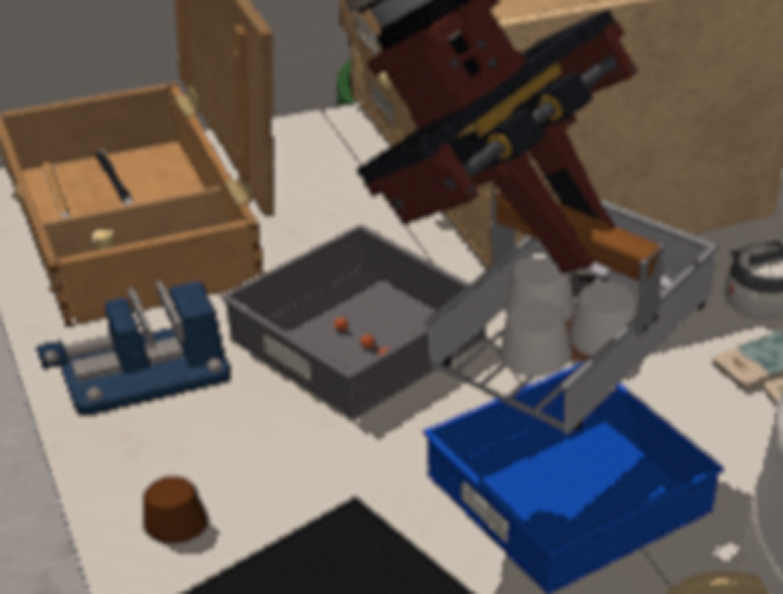

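Run:
```python
from h import *
c=load('scene16')
for u,v in [(340,325),(367,342),(382,352)]:
    print(w(c,150+u/2.9,80+v/2.7,.009).round(3))
Rm=cv2.Rodrigues(c['rvec'])[0]
for p in [(.577,-.147,.009),(.578,-.168,.009),(.577,-.186,.009),(.584,-.197,.009),(.709,-.244,.03)]:
    q=cv2.projectPoints(np.array([p]),c['rvec'],c['tvec'],np.array([[c['fx'],0,c['cx']],[0,c['fy'],c['cy']],[0,0,1]]),None)[0].ravel(); print(p,((q-[150,80])*[2.9,2.7]).round(0))
im=c['pixels'][170:240,310:400];cv2.imwrite('pics/s16z.png',cv2.resize(im,None,fx=8,fy=8,interpolation=cv2.INTER_CUBIC))
```

```text
[ 0.573 -0.115  0.009]
[ 0.577 -0.146  0.009]
[ 0.578 -0.163  0.009]
(0.577, -0.147, 0.009) [368. 343.]
(0.578, -0.168, 0.009) [385. 355.]
(0.577, -0.186, 0.009) [398. 367.]
(0.584, -0.197, 0.009) [414. 370.]
(0.709, -0.244, 0.03) [581. 320.]
```

View pics/s16z.png

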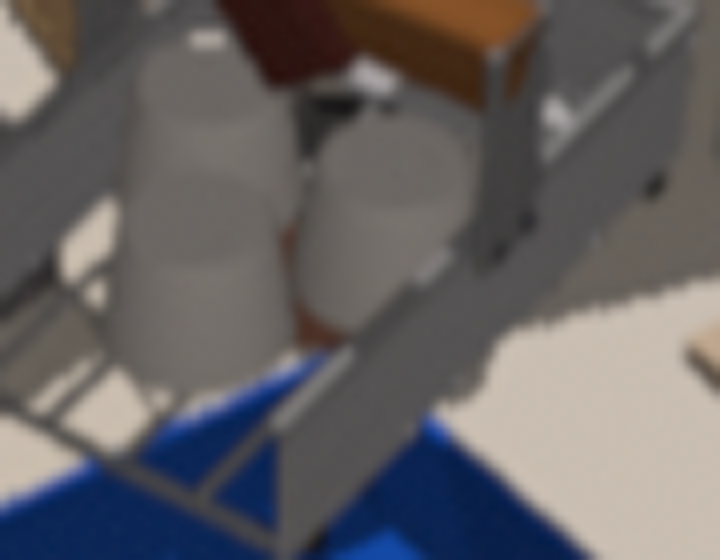

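>>> send_rows(
  plan=[
    [-0.3, 0.2, 0.35, 0, 10],
    [-0.5, 0.3, 0.6, 0.3, 10],
    [-0.3, 0.2, 0.35, 0.6, 10],
    [0, 0, 0, 0.8, 10],
    [0, 0, 0, 0.8, 10],
    [0, 0, 0, 0.8, 10],
    [0, 0, 0, 0.8, 10],
    [0, 0, 0, 0.8, 10],
  ],
)

```text
time: 28.02
ee_pos: [0.6104, -0.3639, 0.2702]
ee_rot: [0.31, 0.732, 0.597, -0.106]
contact_force: [0.3, -0.8, -4.9]
opening: 0.0198
```

```bash
cat > look2.py <<'E'
from h import *
import sys
n=sys.argv[1]; st()
o=get_obs();Q=R.from_quat(o['ee_rot'],scalar_first=True);M=bk(Q).as_matrix();print('dip/roll',np.degrees(np.arcsin(M[2,:2])).round(1))
h=o['ee_pos']+Q.apply([0,0,.0613]);B=bk(Q); print('H',h.round(3),'mouth',(h+B.apply(MOUTH)).round(3),'bc',(h+B.apply([.08,-.054,-.089])).round(3))
a=snap('top','top'+n)['pixels'][110:270,260:440];b=snap('scene','scene'+n)['pixels'][130:310,270:450]
cv2.imwrite('pics/l%s.png'%n,np.hstack([cv2.resize(a,(400,356)),cv2.resize(b,(400,356),interpolation=cv2.INTER_CUBIC)]))
E
python3 look2.py 17
```

```text
t 28.02 q [ 0.855  0.578 -0.818  1.752  1.272  1.025 -0.768] p [ 0.6104 -0.3639  0.2702] F [ 0.3 -0.8 -4.9] op 0.0198
z [ 0.215 -0.581 -0.785] y [ 0.94  -0.094  0.327] lean 38.3 az -69.7 jaw az -5.7
dip/roll [19.3  4.2]
H [ 0.624 -0.399  0.222] mouth [ 0.573 -0.389  0.127] bc [ 0.725 -0.457  0.161]
```

View pics/l17.png

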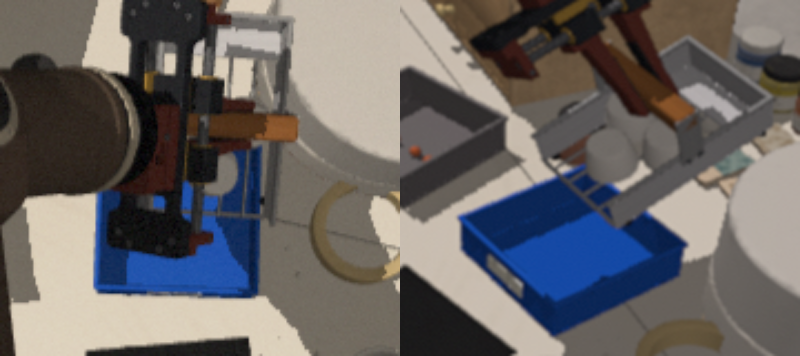

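>>> send_rows(
  plan=[
    [0, 0, 0, 0.7, 10],
    [0, 0, 0, 0.7, 10],
    [0, 0, 0, 0.7, 10],
    [0, 0, 0, 0.5, 10],
    [0, 0, 0, 0.3, 10],
  ],
)

```text
time: 28.75
ee_pos: [0.6104, -0.3639, 0.2702]
ee_rot: [0.321, 0.801, 0.501, -0.067]
contact_force: [-0.1, -0.1, -4.4]
opening: 0.0198
```

```bash
python3 look2.py 18
```

```text
t 28.75 q [ 0.844  0.571 -0.801  1.753  1.264  1.015 -1.015] p [ 0.6104 -0.3639  0.2702] F [-0.1 -0.1 -4.4] op 0.0198
z [ 0.215 -0.581 -0.785] y [ 0.846 -0.291  0.447] lean 38.3 az -69.7 jaw az -19.0
dip/roll [26.7  8.6]
H [ 0.624 -0.4    0.222] mouth [ 0.591 -0.375  0.122] bc [ 0.72  -0.473  0.172]
```

View pics/l18.png

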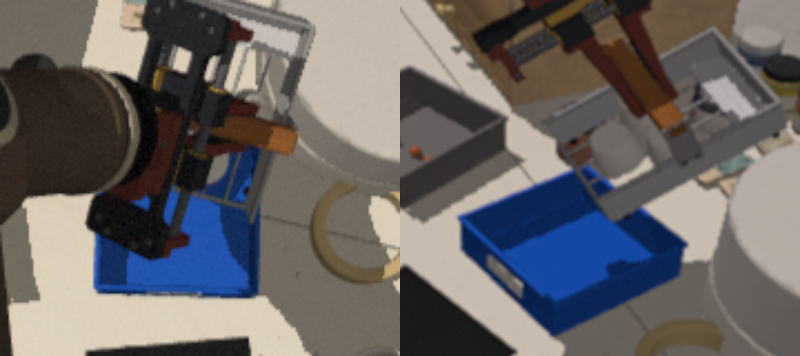

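>>> send_rows(
  plan=[
    [0.1, -0.1, 0.2, 0.5, 10],
    [0.1, -0.1, 0.2, 0.5, 10],
    [0, 0, 0, 0.5, 10],
    [0, 0, 0, 0.4, 10],
    [0, 0, 0, 0, 10],
  ],
)

```text
time: 29.48
ee_pos: [0.611, -0.3646, 0.2557]
ee_rot: [0.326, 0.839, 0.434, -0.04]
contact_force: [1.3, 0.4, -3.2]
opening: 0.0197
```

```bash
python3 look2.py 19
```

```text
t 29.48 q [ 0.828  0.585 -0.778  1.764  1.284  0.999 -1.208] p [ 0.611  -0.3646  0.2557] F [ 1.3  0.4 -3.2] op 0.0197
z [ 0.215 -0.581 -0.785] y [ 0.754 -0.412  0.512] lean 38.3 az -69.7 jaw az -28.6
dip/roll [30.9 12.3]
H [ 0.624 -0.4    0.208] mouth [ 0.605 -0.369  0.106] bc [ 0.715 -0.484  0.163]
```

View pics/l19.png

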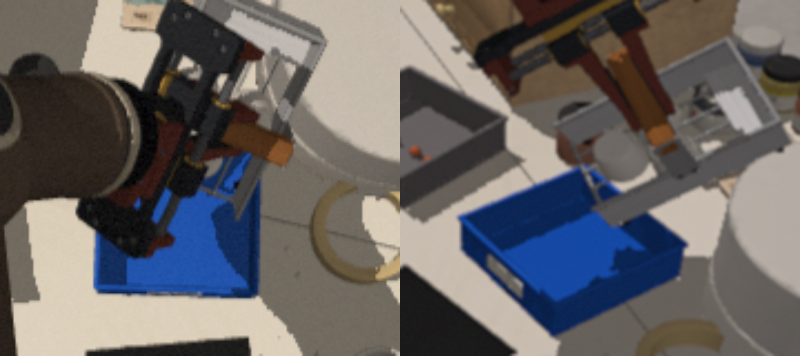

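>>> send_rows(
  plan=[
    [0, 0, 0, 0.4, 10],
    [0, 0, 0, 0.4, 10],
    [0, 0, 0, 0.4, 10],
    [0, 0, 0, 0.3, 10],
    [0, 0, 0, 0, 10],
  ],
)

```text
time: 30.2
ee_pos: [0.6109, -0.3646, 0.2556]
ee_rot: [0.327, 0.866, 0.377, -0.018]
contact_force: [-0.2, 0.5, -3.2]
opening: 0.0197
```

```bash
python3 look2.py 20
```

```text
t 30.2 q [ 0.823  0.582 -0.769  1.765  1.28   0.994 -1.338] p [ 0.6109 -0.3646  0.2556] F [-0.2  0.5 -3.2] op 0.0197
z [ 0.215 -0.581 -0.785] y [ 0.666 -0.501  0.553] lean 38.3 az -69.7 jaw az -36.9
dip/roll [33.7 15.5]
H [ 0.624 -0.4    0.207] mouth [ 0.616 -0.365  0.106] bc [ 0.709 -0.492  0.167]
```

View pics/l20.png

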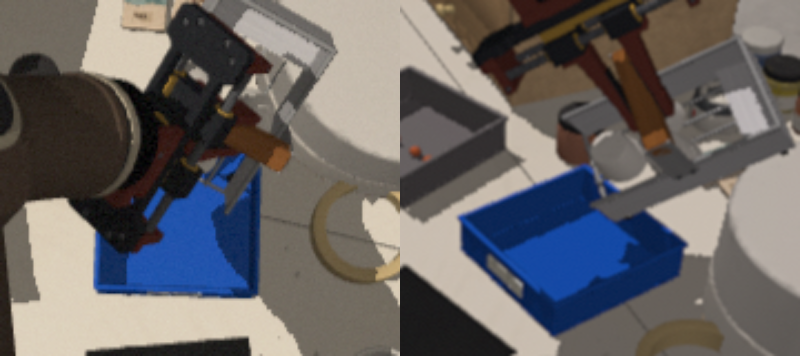

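Run:
```python
from h import *
snap('wrist','wrist20')
```

```text
(no output)
```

View pics/wrist20.png

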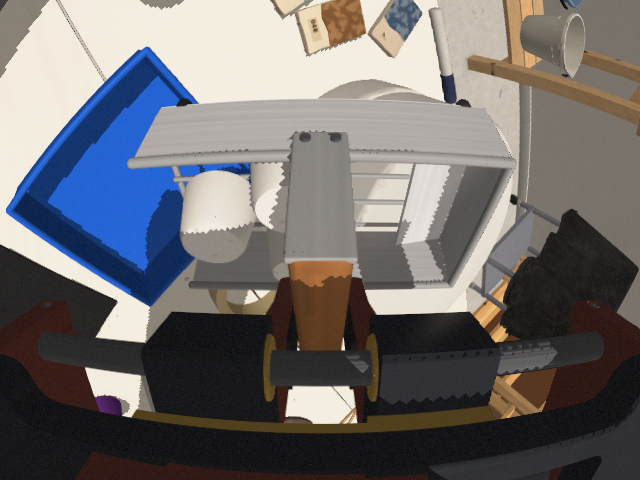

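>>> send_rows(
  plan=[
    [0, 0, 0, 0.3, 10],
    [0, 0, 0, 0.3, 10],
    [0, 0, 0, 0.3, 10],
    [0, 0, 0, 0, 10],
    [0, 0, 0, 0, 10],
  ],
)

```text
time: 30.98
ee_pos: [0.611, -0.3646, 0.2558]
ee_rot: [0.328, 0.88, 0.343, -0.006]
contact_force: [0.1, 0.2, -1.4]
opening: 0.0198
```

```bash
python3 look2.py 21; python3 -c "
from h import *
snap('wrist','wrist21')"
```

```text
t 30.98 q [ 0.819  0.58  -0.764  1.765  1.278  0.992 -1.415] p [ 0.611  -0.3646  0.2558] F [ 0.1  0.2 -1.4] op 0.0198
z [ 0.216 -0.581 -0.785] y [ 0.608 -0.549  0.574] lean 38.3 az -69.7 jaw az -42.1
dip/roll [35.1 17.6]
H [ 0.624 -0.4    0.208] mouth [ 0.623 -0.363  0.106] bc [ 0.705 -0.497  0.17 ]
```

View pics/wrist21.png

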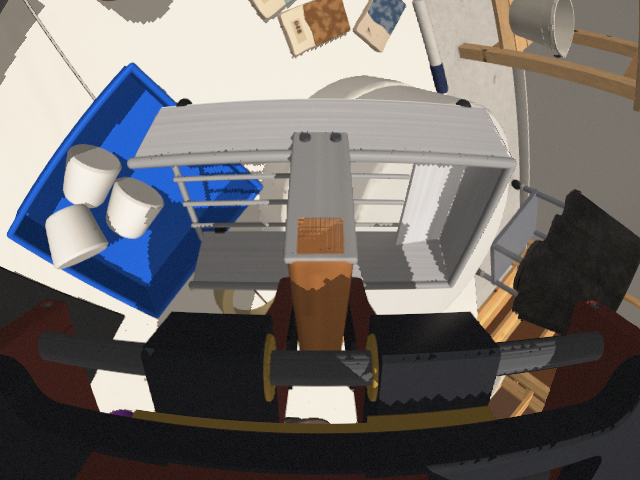

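View pics/l21.png

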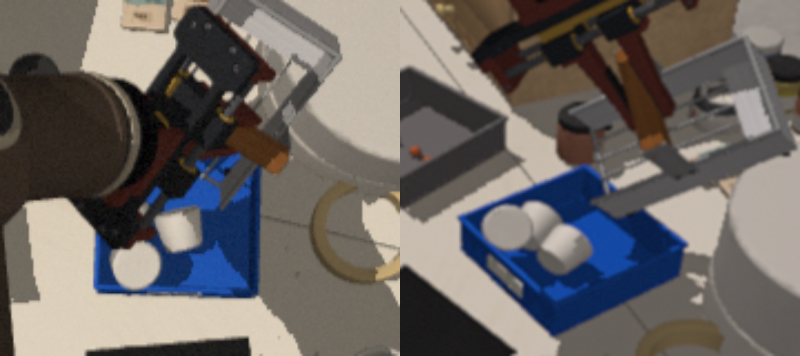

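Run:
```python
from h import *
o=get_obs();Q=R.from_quat(o['ee_rot'],scalar_first=True)
rv=(Q.inv()*Q0).as_rotvec(degrees=True); print('turn needed',rv)
p=np.array(o['ee_pos'])
G=np.array([.403,-.361,.094])-Q0.apply([0,0,.0613])
print(G)
n=rv[2]/5
plan([p+[0,0.01,.04],p+[-.05,.01,.05],[G[0],G[1],.24]],[-.3,-.6,-.9]+[-1]*11+[-.6],rnd=2,step=.7,f=10)
```

```text
turn needed [-1.79842785e-03  1.06303216e-02 -6.79689366e+01]
[ 0.38978686 -0.32537944  0.14210695]
[[-0.06, 0.33, -0.7, -0.3, 10.0], [-0.06, 0.25, -0.54, -0.6, 10.0], [-0.7, -0.5, -0.34, -0.9, 10.0], [-0.55, -0.47, -0.28, -1.0, 10.0], [-0.22, -0.7, -0.01, -1.0, 10.0], [-0.16, -0.7, -0.01, -1.0, 10.0], [-0.1, -0.7, -0.01, -1.0, 10.0], [-0.03, -0.7, -0.01, -1.0, 10.0]]
[[0.03, -0.7, -0.01, -1.0, 10.0], [0.09, -0.7, -0.01, -1.0, 10.0], [0.15, -0.7, -0.01, -1.0, 10.0], [0.21, -0.7, -0.01, -1.0, 10.0], [0.18, -0.44, 0, -1.0, 10.0], [0, 0, 0, -1.0, 10.0], [0, 0, 0, -0.6, 10.0]]
15 [ 0.39  -0.325  0.24 ] [[-0.261, 0.941, 0.215], [0.74, 0.338, -0.581], [-0.62, 0.008, -0.785]]
```

>>> send_rows(
  plan=[
    [-0.05, 0.35, -0.7, -0.3, 10],
    [-0.05, 0.25, -0.55, -0.6, 10],
    [-0.7, -0.5, -0.35, -0.9, 10],
    [-0.55, -0.45, -0.3, -1, 10],
    [-0.2, -0.7, 0, -1, 10],
    [-0.15, -0.7, 0, -1, 10],
    [-0.1, -0.7, 0, -1, 10],
    [-0.05, -0.7, 0, -1, 10],
  ],
)

```text
time: 32.12
ee_pos: [0.4828, -0.3409, 0.2758]
ee_rot: [0.312, 0.74, 0.587, -0.102]
contact_force: [0.7, -0.7, -1.5]
opening: 0.0197
```

Run:
```python
from h import *
st()
o=get_obs();Q=R.from_quat(o['ee_rot'],scalar_first=True)
print((Q.inv()*Q0).as_rotvec(degrees=True))
plan([[.3898,-.3254,.22]],[-1]*6+[-.6,-.3],rnd=2,step=.7,f=10)
```

```text
t 32.12 q [ 1.026  0.363 -0.876  2.041  1.231  0.879 -0.851] p [ 0.4828 -0.3409  0.2758] F [ 0.7 -0.7 -1.5] op 0.0197
z [ 0.216 -0.581 -0.785] y [ 0.932 -0.117  0.343] lean 38.3 az -69.6 jaw az -7.1
[ 7.67878660e-03  2.16936731e-02 -3.37985502e+01]
[[0.09, -0.7, 0.1, -1.0, 10.0], [0.16, -0.7, 0.1, -1.0, 10.0], [0.22, -0.7, 0.1, -1.0, 10.0], [0.29, -0.7, 0.1, -1.0, 10.0], [0.33, -0.62, 0.09, -1.0, 10.0], [0, 0, 0, -1.0, 10.0], [0, 0, 0, -0.6, 10.0], [0, 0, 0, -0.3, 10.0]]
8 [ 0.39  -0.325  0.22 ] [[-0.288, 0.933, 0.216], [0.73, 0.36, -0.581], [-0.62, -0.01, -0.785]]
```

>>> send_rows(
  plan=[
    [0.1, -0.7, 0.1, -1, 10],
    [0.15, -0.7, 0.1, -1, 10],
    [0.2, -0.7, 0.1, -1, 10],
    [0.3, -0.7, 0.1, -1, 10],
    [0.35, -0.6, 0.1, -1, 10],
    [0, 0, 0, -1, 10],
    [0, 0, 0, -0.75, 10],
  ],
)

```text
time: 33.0
ee_pos: [0.3912, -0.325, 0.2198]
ee_rot: [0.269, 0.538, 0.776, -0.188]
contact_force: [0.1, -0.2, -1.8]
opening: 0.0196
```

Run:
```python
from h import *
st()
o=get_obs();Q=R.from_quat(o['ee_rot'],scalar_first=True)
print((Q.inv()*Q0).as_rotvec(degrees=True).round(2))
G=np.array([.403,-.361,.093])-Q.apply([0,0,.0613])
plan([G+[0,0,.03]],rnd=2,step=.5,f=10); plan([G+[0,0,.03],G+[0,0,-.001]],rnd=2,step=.2,f=10)
a=snap('top','top22'); b=snap('scene','scene22')
im=a['pixels'][150:370,170:470]; cv2.imwrite('pics/t22.png',cv2.resize(im,None,fx=2.6,fy=2.6,interpolation=cv2.INTER_CUBIC))
P=cloud(a)
for n,bx in [('mat',(.3,.5,-.46,-.26))]:
    hsv=cv2.cvtColor(a['pixels'],cv2.COLOR_BGR2HSV)
```

```text
t 33.0 q [ 1.102  0.311 -0.877  2.285  1.409  0.76  -0.492] p [ 0.3912 -0.325   0.2198] F [ 0.1 -0.2 -1.8] op 0.0196
z [ 0.216 -0.581 -0.784] y [ 0.937  0.35  -0.002] lean 38.3 az -69.6 jaw az 20.5
[ 0.01  0.03 -0.06]
[[0.4, -0.02, 0.5, 0, 10.0], [0.4, -0.02, 0.5, 0, 10.0], [0.21, 0, 0.27, 0, 10.0]]
3 [ 0.39  -0.325  0.171] [[-0.276, 0.937, 0.216], [0.734, 0.35, -0.581], [-0.62, -0.002, -0.784]]
[[0.16, -0.01, 0.2, 0, 10.0], [0.16, -0.01, 0.2, 0, 10.0], [0.16, -0.01, 0.2, 0, 10.0], [0.16, 0, 0.2, 0, 10.0], [0.16, -0.01, 0.2, 0, 10.0], [0.16, 0, 0.2, 0, 10.0], [0.05, 0, 0.07, 0, 10.0], [0.16, 0, 0.2, 0, 10.0]]
[[0.16, 0, 0.2, 0, 10.0], [0.16, 0, 0.2, 0, 10.0], [0.15, 0, 0.2, 0, 10.0], [0.01, 0, 0.01, 0, 10.0]]
12 [ 0.39  -0.325  0.14 ] [[-0.276, 0.937, 0.216], [0.734, 0.35, -0.581], [-0.62, -0.002, -0.784]]
```

View pics/t22.png

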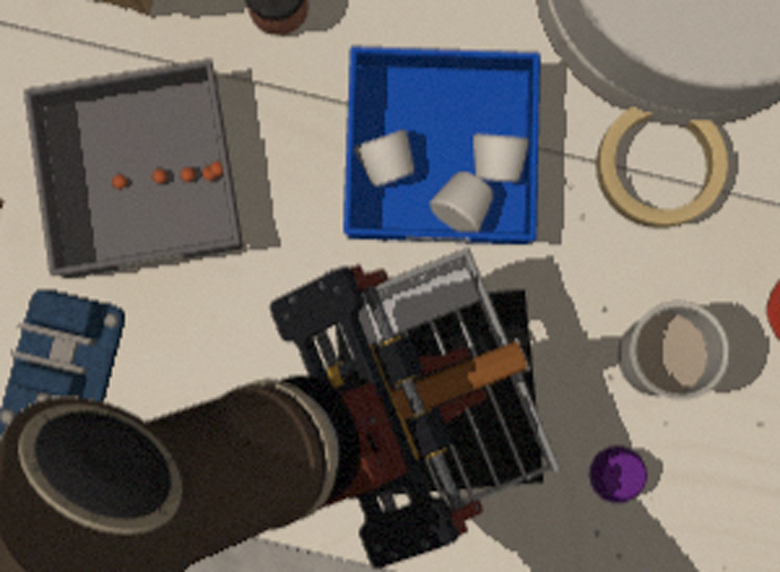

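View pics/scene22.png

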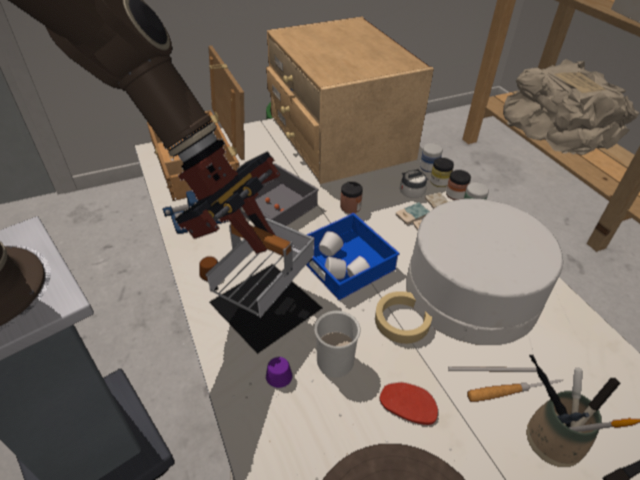

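>>> send_rows(
  plan=[
    [0.4, 0, 0.5, 0, 10],
    [0.4, 0, 0.5, 0, 10],
    [0.3, 0, 0.4, 0, 10],
    [0.2, 0, 0.25, 0, 10],
    [0.15, 0, 0.2, 0, 10],
    [0.1, 0, 0.1, 0, 10],
    [0, 0, 0, 0, 10],
  ],
)

```text
time: 33.98
ee_pos: [0.391, -0.3247, 0.1446]
ee_rot: [0.269, 0.539, 0.776, -0.187]
contact_force: [0.3, 0.2, -2.1]
opening: 0.0193
```

```bash
python3 -c "
from h import *
st()
o=get_obs();Q=R.from_quat(o['ee_rot'],scalar_first=True);print(o['ee_pos']+Q.apply([0,0,.0613]))
plan([[.390,-.3255,.1405]],rnd=2,step=.2)"
```

```text
t 33.98 q [ 1.016  0.498 -0.818  2.339  1.68   0.851 -0.78 ] p [ 0.391  -0.3247  0.1446] F [ 0.3  0.2 -2.1] op 0.0193
z [ 0.215 -0.581 -0.785] y [ 0.937  0.348 -0.   ] lean 38.3 az -69.7 jaw az 20.4
[ 0.40420623 -0.36032192  0.09652835]
[[0.08, -0.04, 0.12, 0, 80.0]]
1 [ 0.39  -0.325  0.14 ] [[-0.273, 0.937, 0.215], [0.736, 0.348, -0.581], [-0.62, -0.0, -0.785]]
```

>>> send_rows(
  plan=[
    [0.05, 0, 0.05, 0, 10],
    [0.03, 0, 0.05, 0, 10],
    [0, 0, 0, 0, 10],
  ],
)

```text
time: 34.35
ee_pos: [0.3911, -0.3249, 0.141]
ee_rot: [0.269, 0.539, 0.776, -0.188]
contact_force: [-0.2, 0.1, -1.7]
opening: 0.0198
```

```bash
python3 -c "
from h import *
st()"
```

```text
t 34.35 q [ 1.012  0.508 -0.815  2.341  1.693  0.856 -0.792] p [ 0.3911 -0.3249  0.141 ] F [-0.2  0.1 -1.7] op 0.0198
z [ 0.215 -0.581 -0.785] y [ 0.938  0.348 -0.   ] lean 38.3 az -69.7 jaw az 20.4
```

>>> send_rows(
  plan=[
    [0.03, 0, 0.04, 0, 10],
    [0, 0, 0, 0, 10],
  ],
)

```text
time: 34.6
ee_pos: [0.3915, -0.3252, 0.1407]
ee_rot: [0.27, 0.539, 0.775, -0.188]
contact_force: [-2.9, 3.3, 10.5]
opening: 0.0196
```

>>> send_rows(
  plan=[
    [0.02, 0, 0.03, 0, 10],
    [0, 0, 0, 0, 10],
  ],
)

```text
time: 34.85
ee_pos: [0.3921, -0.3256, 0.1404]
ee_rot: [0.271, 0.539, 0.775, -0.189]
contact_force: [-3.8, 4.4, 16.6]
opening: 0.0198
```

>>> send_rows(
  plan=[
    [-0.02, 0, -0.03, 0, 10],
    [-0.01, 0, -0.02, 0, 10],
    [0, 0, 0, 0, 20],
    [0, 0, 0, 0, 22],
    [0, 0, 0, 0, 30],
    [0, 0, 0, 0, 45],
    [0, 0, 0, 0, 60],
    [0, 0, 0, 0, 70],
  ],
)

```text
time: 35.85
ee_pos: [0.3909, -0.3247, 0.14]
ee_rot: [0.269, 0.539, 0.776, -0.187]
contact_force: [0.6, 0.2, -0.0]
opening: 0.0568
```

```bash
python3 -c "
from h import *
st();snap('wrist','wrist23')"
```

```text
t 35.85 q [ 1.012  0.511 -0.814  2.342  1.696  0.858 -0.795] p [ 0.3909 -0.3247  0.14  ] F [ 0.6  0.2 -0. ] op 0.0568
z [ 0.215 -0.581 -0.785] y [ 0.938  0.348 -0.001] lean 38.3 az -69.7 jaw az 20.4
```

View pics/wrist23.png

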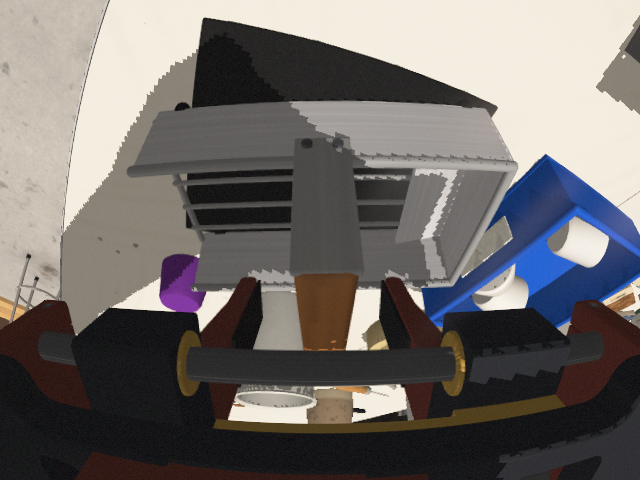

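>>> send_rows(
  plan=[
    [-0.2, 0, -0.25, 0, 80],
    [-0.4, 0, -0.5, 0, 80],
    [-0.6, 0, -0.75, 0, 80],
    [-0.6, 0, -0.75, 0, 80],
    [-0.6, 0, -0.75, 0, 80],
    [-0.6, 0, -0.8, 0, 80],
    [-0.3, 0, -0.5, 0, 80],
    [0, 0, 0, 0, 80],
  ],
)

```text
time: 36.9
ee_pos: [0.3906, -0.3226, 0.3046]
ee_rot: [0.271, 0.539, 0.775, -0.188]
contact_force: [-0.4, -0.2, -0.2]
opening: 0.0802
```

Run:
```python
from h import *
st()
a=snap('top','top24'); b=snap('scene','scene24'); snap('wrist','wrist24')
im=a['pixels'][130:370,170:470]; cv2.imwrite('pics/t24.png',cv2.resize(im,None,fx=2.6,fy=2.5,interpolation=cv2.INTER_CUBIC))
P=cloud(a); hsv=cv2.cvtColor(a['pixels'],cv2.COLOR_BGR2HSV)
m=(P[...,2]>.09)&(P[...,2]<.115)&(P[...,0]<.47)&(P[...,0]>.33)&(P[...,1]<-.28)&(P[...,1]>-.44)&(hsv[...,0]<20)&(hsv[...,1]>110)
if m.sum()>20: print(cv2.minAreaRect((P[m][:,:2]*1000).astype(np.float32)),np.median(P[m][:,2]))
```

```text
t 36.9 q [ 1.215  0.119 -0.931  2.197  1.058  0.713 -0.118] p [ 0.3906 -0.3226  0.3046] F [-0.4 -0.2 -0.2] op 0.0802
z [ 0.217 -0.584 -0.783] y [0.938 0.348 0.001] lean 38.5 az -69.6 jaw az 20.4
((410.86700439453125, -368.09088134765625), (20.121116638183594, 93.56578826904297), 20.460716247558594) 0.10119568345553538
```

View pics/t24.png

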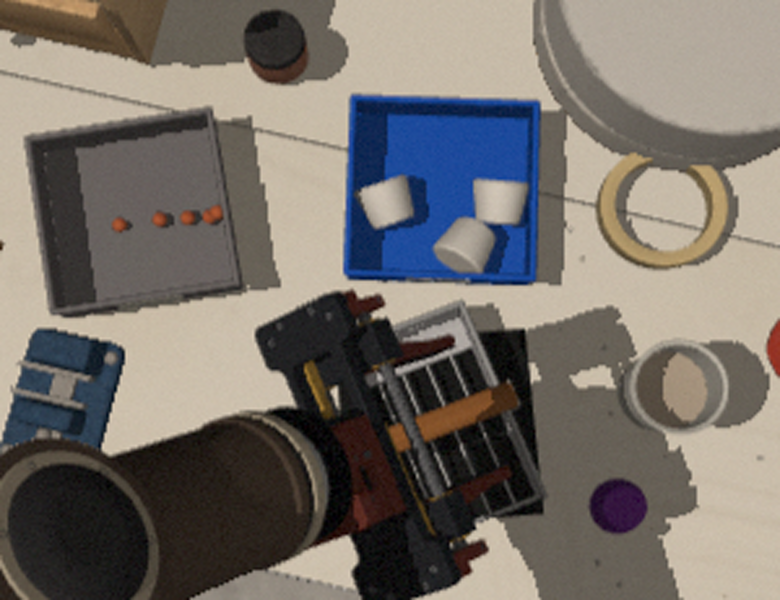

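View pics/scene24.png

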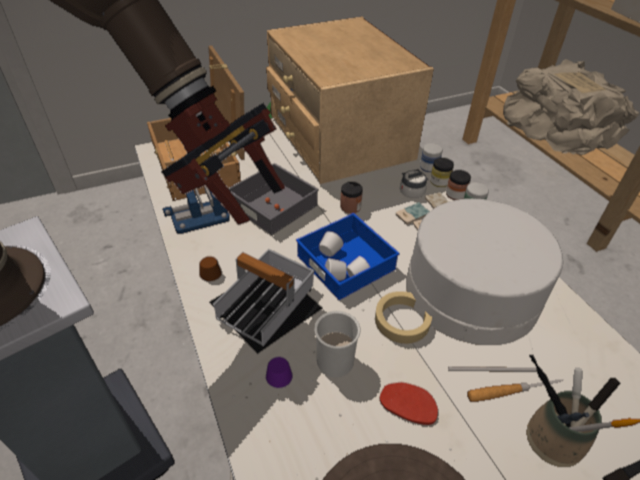

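Run:
```python
from h import *
a=load('top24')
im=a['pixels'][195:235,200:270]; cv2.imwrite('pics/t24z.png',cv2.resize(im,None,fx=10,fy=10,interpolation=cv2.INTER_CUBIC))
hsv=cv2.cvtColor(a['pixels'],cv2.COLOR_BGR2HSV)
m=((hsv[...,0]<12)&(hsv[...,1]>130)&(hsv[...,2]>60)).astype(np.uint8); m[:180]=0;m[260:]=0;m[:,:180]=0;m[:,265:]=0
n,l,s,c=cv2.connectedComponentsWithStats(m); print(s[1:],c[1:])
```

```text
[[248 212   8   7  38]
 [229 215   5   5  23]
 [240 215   5   5  23]
 [213 217   6   6  23]] [[251.42105263 215.36842105]
 [231.         217.17391304]
 [242.         216.82608696]
 [215.52173913 219.39130435]]
```

View pics/t24z.png

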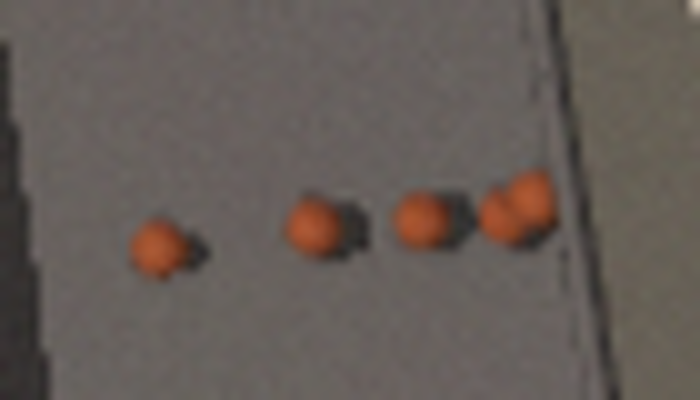

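Five balls are in the bin, three plugs are in the tray, and the basket stands empty on the mat with the gripper clear. Handing in.

```bash
python3 -c "
from workcell import *
print(finish_job())"
```

```text
the job is handed in; nothing more can be done
None
```

The job is done and handed in at about 37 s of the 72 s allowed. All five balls are in the grey bin, all three plugs are in the blue tray, and the empty basket stands upright on the mat.

- **Tilting:** The moves cannot tilt the tool directly, so I pushed the arm against its reach limit to lean the gripper about 38° along the bar. After that, a turn about the tool axis dipped or levelled the basket.
- **Balls:** I dipped the mouth to about 15° over the bin. Four balls dropped straight away; the fifth lodged in the heel and came free after a sideways jog.
- **Plugs:** They slid out into the tray at a dip of about 31–35°.

**Last checks:**
- The final overhead picture shows the five balls and three plugs in place, and the jar, tape and beaker look where they were.
- The grip measured about 5 mm from the mat's centre, with part of it hidden by the arm. The basket sits about 3° further round than at the start.
- Joint 6 read 1.852–1.853 rad at the reach limit, against a listed limit of 1.85. I took that as rounding but could not confirm it.
- Setting the basket down briefly read about 17 N at the wrist, so I eased off before letting go.

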